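# Sweep the fractional plates into their bay

## Robot

A 6-joint arm with a two-finger parallel gripper is mounted at the origin on the work surface. World frame = base frame: x ahead of the robot, y to its left, z up, the work surface at z = 0. Lengths are in m, angles in rad, forces in N, time in s.
With the tool pointing down it reaches from about 0.25 to 0.775 m from the base axis. Payload 4 kg.
Tool frame: the origin (TCP) lies at the very end of the fingers, on their centre line; the grasp point (between the pads) lies 19 mm behind it; z points along the fingers, x is the direction in which the jaws open and shut, and the axes are right-handed (so a half turn about z gives the same grasp; the last joint's range is limited). The gripper opens to 94 mm and grips with 3 to 60 N. Pads are 16 mm wide; open, the fingers measure 119 mm over their backs; the gripper's body (75 mm by 177 mm) begins 78 mm behind the grasp point.
Start: joints at [-1.224, 0.087, 1.371, -0, 1.684, -0.103], TCP at [0.239, -0.495, 0.167] pointing down, gripper open.
Joint ranges: [-3.1, 3.1], [-0.76, 2.03], [0.27, 2.55], [-1.08, 4.22], [0.17, 2.65], [-2.57, 2.57]. Speed limits (rad/s): [2.79, 2.79, 3.14, 3.14, 3.14, 3.14].

## Interface

Orientations are given as [roll, pitch, yaw] about the fixed x, y, z axes, in that order (R = Rz(yaw) Ry(pitch) Rx(roll)).
In Python, from bench import robot, cams, ticket gives the robot as it stands.
- The arm moves only by the tool jog_arm, never from a script. Its argument "series" is a list of rows, each an object of numbers: "x", "y", "z": the shift along the tool's x, y, z in m; "rx", "ry", "rz": the turn, a rotation vector about the tool's x, y, z in degrees. A call has 1 to 12 rows; each row shifts and turns the pose as measured when the row begins, along the tool's axes as they then stand; what a row does not reach is not made up. A row lasts 1/12 s, in which the tool goes at most 41.7 mm and 7.16 degrees, less where a joint would pass 70% of its speed; a pose out of reach is approached as far as the arm can. A call with a gripper value outside its range is refused whole. "claw" is the opening, from 0 (shut) to 1 (fully open), set as the call begins (left out, the last holds). The fingers move at their own pace and stop on an object; the grip force is fixed at half the most. Time passes only in rows, so rows that do not move let the fingers close. It gives the time, the measured TCP pose, the force and the opening at its end, in the units of the state.
- robot.get_obs(): the state, without advancing time (a new reading comes with each control period).
- cams.snapshot(name): name is "side" or "top"; returns a dict with "img" (384x512x3 uint8, red, green, blue), "mtx" (3x3 intrinsics, pixels), "origin" and "attitude" of the camera in the world. Camera axes: x right, y down, z forward; pixel columns grow to the right and rows downward; lengths in m; the calibration is good to about 2 mm. A picture is of the moment at which its call begins. There is no depth.
- ticket.close_job(): hands the job in, once; it reports no verdict.
Trained networks look in a picture, given as the dict that the camera call returned (one of the last four; its "shot" number tells which), for a name from the list of things; names that differ only in an ending like _2 or _b are one class to them, and where a whole thing is asked for, a point or a joint stands for the part that bears it (a point fixed in the world has none). Each returns a list of dicts, best first, with "p" (0 to 1); they miss things now and then, are a little off and sometimes report something else, mostly with a low value. They report only what shows in the picture. A call takes as long as a camera call. They do not tell look-alikes from the thing itself.
- cams.look_for(thing, picture): "bbox" ([left, top, width, height] in pixels, round what is visible of it).
The state is a dict: "time": time; "joint_positions": joint angles; "qvel": joint speeds; "joint_torque": joint torques, N m; "tool_pos": TCP position; "ee_rot": TCP orientation; "wrist_force": force on the tool from outside, world axes, zero at the start; "wrist_torque": the same for the moment, N m; "width": finger opening in m.
Only numpy, scipy, OpenCV 4.12 (cv2) and the standard library are available. Lean on these libraries where they do the work, as an engineer would, in place of code of your own. Each camera call takes 0.05 s, during which the arm holds its last target.

## Task

Tidy the side table: with closed fingers, sweep the two loose chrome weight plates across the tabletop, one after the other or together, until both lie flat and completely inside the open-fronted wooden bay, neither sticking out past the front. Only push them smoothly along the table - do not pick up, tip or flick them - and leave the bottle, timer, bowl, jar, collar and wrench where they are.

Things in the scene. Friction and masses are not known exactly. Their poses are not given: they have to be found in the camera images.
- bay: Fixed dark-wood bay on the table, three walls (15 mm thick, 25 mm tall), no floor, green patch inside, front open. Inside 115 mm deep (its x) by 220 mm wide (its y). Origin: middle of the inside, table height; x points from the open front to the back wall: mouth (front ends of the side walls) at x = -57.5 mm, back wall face at x = +57.5 mm, side wall faces at y = +-110 mm.
- large_plate: Larger chrome weight plate lying flat on the table: disc 84 mm in diameter, 12 mm thick, 26 mm centre hole, about 0.5 kg. Origin at its centre, on its underside.
- small_plate: Smaller chrome weight plate lying flat on the table: disc 70 mm in diameter, 10 mm thick, 26 mm centre hole, about 0.25 kg. Origin at its centre, on its underside.
- bottle: Bystander, loose, to be left alone: stainless steel bottle, black twist cap, 68 mm across, 208 mm tall. Origin at the centre of its underside.
- timer: Bystander, loose, to be left alone: yellow plastic timer dial, 72 mm across, 58 mm tall. Origin at the centre of its underside.
- bowl: Bystander, loose, to be left alone: grey ceramic bowl, 110 mm across, 50 mm tall. Origin at the centre of its underside.
- jar: Bystander, loose, to be left alone: white jar with a blue lid, 60 mm across, 70 mm tall. Origin at the centre of its underside.
- collar: Bystander, loose, to be left alone: black bar-collar ring 60 mm across and 22 mm tall, with a red lever on one side (whose tip is 60 mm from the ring centre, towards its own -x and +y). Origin at the centre of its underside.
- wrench: Bystander, loose, to be left alone: steel wrench, 150 mm long, lying flat beyond the back of the bay, along its own x. Origin at the centre of its underside.
Mind the look-alikes: they are no part of the job. What is shaped like the large_plate but yellow is not meant.

How it is judged:
At the end, for the whole second after the job is handed in: Both plates lie flat on the table, at rest, wholly inside the bay (no part more than about 2 mm past the front ends of its side walls), and all six bystanders are within 20 mm of where they began (x of large_plate in the frame of bay between -0.018 and 0.03 m and y of large_plate in the frame of bay between -0.075 and 0.075 m and height (world z) of each of large_plate, small_plate below 0.005 m and angle between each of large_plate, small_plate's own z axis and vertical below 0.1 rad and linear speed of each of large_plate, small_plate below 0.02 m/s and x of small_plate in the frame of bay between -0.025 and 0.03 m and y of small_plate in the frame of bay between -0.082 and 0.082 m and distance of each of bottle, timer, bowl, jar, collar, wrench from where it was at the start of the episode below 0.02 m); the robot touches nothing.
It fails at once if a plate is lifted or tipped up (height (world z) of any of large_plate, small_plate above 0.008 m or angle between any of large_plate, small_plate's own z axis and vertical above 0.2 rad).
It fails at once if a plate is flicked (faster than 0.6 m/s) (linear speed of any of large_plate, small_plate above 0.6 m/s).
It fails at once if the bottle, timer, bowl, jar, collar or wrench is moved more than 20 mm (distance of any of bottle, timer, bowl, jar, collar, wrench from where it was at the start of the episode above 0.02 m).
It fails at once if the bottle, timer, bowl, jar or collar is tipped more than 0.3 rad (angle between any of bottle, timer, bowl, jar, collar's own z axis and vertical above 0.3 rad).
It also fails if it takes over 64 s, if anything falls off the work surface, if the arm or the gripper's body presses on something with over 40 N, if the wrist force passes 120 N, or if a joint passes its speed limit or range.

## Working session

There is one attempt and no reset: what is moved stays moved. The work goes in short steps, Python scripts to look and compute and a tool call to move; the robot and the scene stay as the last step left them, time stands still between calls to the robot, and variables do not carry over. Pictures are saved under pics/ and viewed, and the job is handed in when it is done.

Besides the shell and the picture viewer there is one more tool, called in YAML: its name, and indented under it one key for each argument. jog_arm: Moves the arm, as the interface text tells. Its arguments: {"type":"object","properties":{"series":{"type":"array","items":{"type":"object","properties":{"x":{"type":"number"},"y":{"type":"number"},"z":{"type":"number"},"rx":{"type":"number"},"ry":{"type":"number"},"rz":{"type":"number"}}}},"claw":{"type":"number"}},"required":["series"]}

```bash
mkdir -p pics; ls; python3 - <<'E'
from bench import robot,cams,ticket
import cv2
o=robot.get_obs();print(o)
for n in("top","side"):
    s=cams.snapshot(n);cv2.imwrite(f"pics/{n}0.png",cv2.cvtColor(s["img"],cv2.COLOR_RGB2BGR))
    print(n,s["mtx"],s["origin"],s["attitude"])
    for t in "bay large_plate small_plate bottle timer bowl jar collar wrench".split():
        print(t,[(d["bbox"],round(d["p"],2)) for d in cams.look_for(t,s)][:3])
E
```

```text
pics
{'time': 0.0, 'joint_positions': array([-1.22410414e+00,  8.79473158e-02,  1.37225316e+00,  2.44127631e-05,
        1.68362986e+00, -1.03114881e-01]), 'qvel': array([ 0.00191883, -0.00193701, -0.00081224,  0.00078753,  0.00105612,
        0.00115206]), 'joint_torque': array([-7.77727873e-04, -3.40186930e+01, -3.02426684e+01,  7.14186486e-02,
        3.29769740e-02, -1.60724262e-04]), 'tool_pos': array([ 0.238911  , -0.49468038,  0.16560906]), 'ee_rot': array([-3.14133819e+00,  2.22329774e-03, -1.12098625e+00]), 'wrist_force': array([ 0.35226034,  0.20971852, -0.59165192]), 'wrist_torque': array([-0.03308787,  0.01032358,  0.01643221]), 'width': 0.0940383392059416}
top [[493.84903321   0.         258.33293781]
 [  0.         493.84903321 189.99912191]
 [  0.           0.           1.        ]] [0.46691639 0.01412596 1.36273788] [-3.07432731 -0.01208823 -1.58410197]
bay [([218.6, 128.0, 92.0, 49.7], 0.81), ([294.2, 203.9, 24.4, 24.9], 0.61), ([91.8, 161.1, 27.2, 26.6], 0.23)]
large_plate [([146.9, 279.2, 28.6, 29.4], 0.9), ([181.2, 206.8, 32.6, 31.1], 0.6), ([159.2, 160.2, 31.1, 2
[... 395 characters left out ...]
425.4026283    0.         259.37171338]
 [  0.         425.4026283  200.24532257]
 [  0.           0.           1.        ]] [0.27353481 0.66418556 0.93977985] [-2.46066196  0.01046734 -2.76898539]
bay [([185.4, 159.9, 75.7, 78.0], 0.88)]
large_plate [([189.6, 256.8, 34.1, 34.7], 0.96), ([296.0, 265.8, 29.1, 36.3], 0.74), ([310.5, 316.4, 34.8, 35.5], 0.74)]
small_plate [([284.9, 173.9, 23.2, 17.3], 0.92)]
bottle [([270.3, 58.3, 24.3, 63.7], 0.78)]
timer [([150.6, 320.7, 29.1, 36.7], 0.74)]
bowl [([229.4, 335.3, 53.3, 47.8], 0.64), ([168.9, 160.5, 29.1, 37.9], 0.3)]
jar [([332.1, 106.0, 17.8, 30.3], 0.77)]
collar [([299.1, 214.8, 24.4, 30.0], 0.66)]
wrench [([169.5, 160.8, 26.9, 36.6], 0.73)]
```

View pics/top0.png

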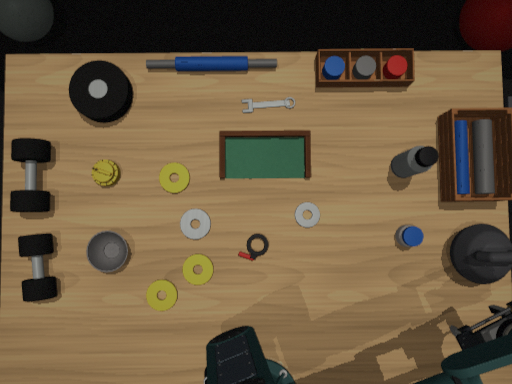

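View pics/side0.png

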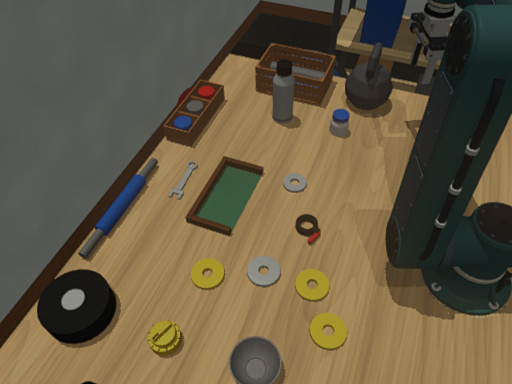

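Top view: the large chrome plate is at about (195,224) and the small one at (307,215). The bay is at (265,156), with its mouth at row ~179 facing the robot. The yellow discs at (174,178), (198,269) and (162,295) are decoys, and the collar is at (257,244). Next I'll measure positions.

```bash
cat > h.py <<'E'
import numpy as np,cv2
from scipy.spatial.transform import Rotation as R
def ray(s,u,v,z):
    A=R.from_euler('xyz',s["attitude"]).as_matrix() if np.ndim(s["attitude"])==1 else np.array(s["attitude"])
    d=A@np.linalg.inv(s["mtx"])@np.array([u,v,1.]);o=np.array(s["origin"]);return (o+d*(z-o[2])/d[2])[:2]
def pix(s,p):
    A=R.from_euler('xyz',s["attitude"]).as_matrix();q=s["mtx"]@(A.T@(np.array(p)-s["origin"]));return q[:2]/q[2]
def save(s,n,box=None,k=1):
    im=cv2.cvtColor(s["img"],cv2.COLOR_RGB2BGR)
    if box: l,t,r,b=box;im=im[t:b,l:r]
    if k!=1: im=cv2.resize(im,None,fx=k,fy=k,interpolation=cv2.INTER_CUBIC)
    cv2.imwrite("pics/"+n,im)
def plates(s,zs=(.012,.010)):
    "chrome discs: bright, low saturation contours -> ellipse centre in world"
    hsv=cv2.cvtColor(s["img"],cv2.COLOR_RGB2HSV)
    m=((hsv[...,1]<50)&(hsv[...,2]>120)).astype(np.uint8)
    c,_=cv2.findContours(m,cv2.RETR_EXTERNAL,cv2.CHAIN_APPROX_NONE)
    out=[]
    for k in c:
        if cv2.contourArea(k)<150 :continue
        (u,v),ax,_=cv2.fitEllipse(cv2.convexHull(k)) if len(k)>5 else ((0,0),0,0)
        out.append(((round(u,1),round(v,1)),np.round(ax,1),cv2.contourArea(k),ray(s,u,v,.010).round(4)))
    return out
E
python3 - <<'E'
from bench import cams
from h import *
for n in("top","side"):
    s=cams.snapshot(n);print(n)
    for p in plates(s):print(p)
    if n=="top":
        save(s,"top1.png",(130,90,350,320),3) if 0 else save(s,"top1.png",(140,85,340,285),3)
        b=[(219,131),(310,131),(310,180),(220,180)]
        for q in b: print("bay top",ray(s,*q,.025).round(4))
        for nm,q in dict(collar=(257.5,244),lever=(240,255),y1=(174,178),y2=(198,269),bottle=(398,170),jar=(404,239)).items():print(nm,ray(s,*q,.01).round(4))
    else: save(s,"side1.png",(150,130,350,330),3)
E
```

```text
top
((194.7, 223.4), array([30. , 30.7]), 689.5, array([0.4686, 0.1713]))
((307.1, 214.3), array([24.5, 25.1]), 460.5, array([ 0.4895, -0.1362]))
((266.2, 103.7), array([16.5, 60.3]), 306.0, array([ 0.798 , -0.0284]))
((97.6, 88.3), array([16.9, 17.6]), 219.0, array([0.846 , 0.4387]))
bay top [0.7198 0.1022]
bay top [ 0.7171 -0.147 ]
bay top [ 0.5823 -0.1443]
bay top [0.5853 0.1005]
collar [0.4104 0.0008]
lever [0.3812 0.0488]
y1 [0.5937 0.2276]
y2 [0.3451 0.1631]
bottle [ 0.6084 -0.39  ]
jar [ 0.4184 -0.4003]
side
((72.6, 299.0), array([17.5, 23.8]), 304.0, array([0.8621, 0.406 ]))
((263.2, 269.9), array([28.9, 32.8]), 711.0, array([0.4671, 0.17  ]))
((294.1, 181.5), array([17.1, 22.7]), 285.0, array([ 0.4877, -0.1354]))
```

View pics/top1.png

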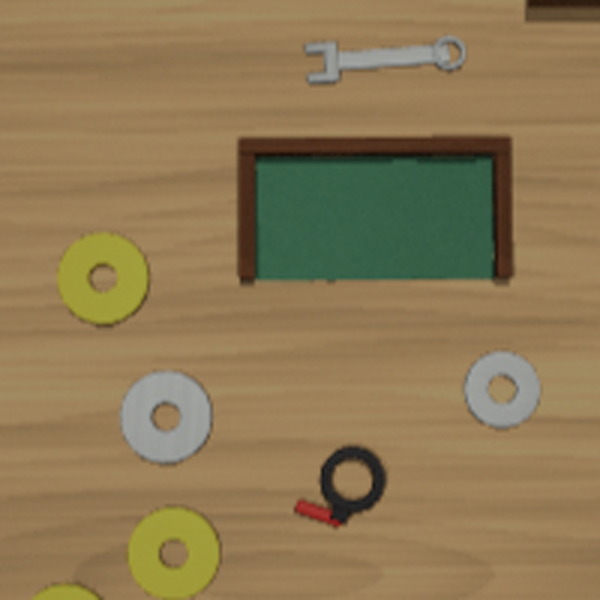

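View pics/side1.png

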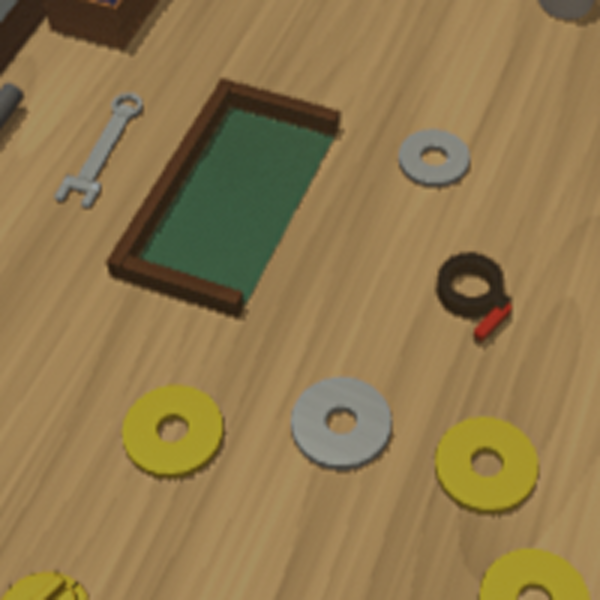

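```bash
cat >> h.py <<'E'
def go(o,xyz,yaw=None):
    M=R.from_euler('xyz',o["ee_rot"])
    if yaw is None:
        d=M.inv().apply(np.array(xyz)-o["tool_pos"]);print("tool shift mm",(d*1000).round(1))
    else:
        T=R.from_euler('xyz',[np.pi,0,yaw]);print("turn deg",np.degrees((M.inv()*T).as_rotvec()).round(2))
        d=T.inv().apply(np.array(xyz)-o["tool_pos"]);print("after turn, shift mm",(d*1000).round(1))
def st(o): print("t",round(o["time"],2),"pos",o["tool_pos"].round(4),"rpy",o["ee_rot"].round(3),"F",o["wrist_force"].round(1),"w",round(o["width"],4))
E
python3 - <<'E'
from bench import robot
from h import *
o=robot.get_obs();st(o);go(o,(.440,-.175,.05),-.899)
E
```

```text
t 1.1 pos [ 0.2391 -0.4953  0.1668] rpy [ 3.142 -0.    -1.121] F [-0.4  0.   0.1] w 0.0939
turn deg [ 0.000e+00 -1.000e-02 -1.272e+01]
after turn, shift mm [-125.7 -356.6  116.8]
```

jog_arm:
  claw: 0
  series:
    - {"rz":-6.36}
    - {"rz":-6.36}
    - {"x":-0.0126,"y":-0.0357,"z":0.009}
    - {"x":-0.0126,"y":-0.0357,"z":0.009}
    - {"x":-0.0126,"y":-0.0357,"z":0.009}
    - {"x":-0.0126,"y":-0.0357,"z":0.009}
    - {"x":-0.0126,"y":-0.0357,"z":0.009}
    - {"x":-0.0126,"y":-0.0357,"z":0.009}
    - {"x":-0.0126,"y":-0.0357,"z":0.009}
    - {"x":-0.0126,"y":-0.0357,"z":0.009}
    - {"x":-0.0126,"y":-0.0357,"z":0.009}
    - {"x":-0.0126,"y":-0.0357,"z":0.009}

```text
invalid input
```

```bash
python3 - <<'E'
from bench import robot
from h import *
o=robot.get_obs();st(o);go(o,(.440,-.175,.004),-.899)
E
```

```text
t 1.1 pos [ 0.2391 -0.4953  0.1668] rpy [ 3.142 -0.    -1.121] F [-0.4  0.   0.1] w 0.0939
turn deg [ 0.000e+00 -1.000e-02 -1.272e+01]
after turn, shift mm [-125.7 -356.6  162.8]
```

jog_arm:
  claw: 0
  series:
    - {"x":0,"y":0,"z":0,"rx":0,"ry":0,"rz":-6.36}
    - {"x":0,"y":0,"z":0,"rx":0,"ry":0,"rz":-6.36}

```text
time: 1.27
tool_pos: [0.2391, -0.4953, 0.1668]
ee_rot: [3.142, -0.0, -0.892]
wrist_force: [-0.0, -0.5, -0.2]
width: 0.0839
```

jog_arm:
  series:
    - {"x":-0.0126,"y":-0.0357,"z":0.009,"rx":0,"ry":0,"rz":0}
    - {"x":-0.0126,"y":-0.0357,"z":0.009,"rx":0,"ry":0,"rz":0}
    - {"x":-0.0126,"y":-0.0357,"z":0.009,"rx":0,"ry":0,"rz":0}
    - {"x":-0.0126,"y":-0.0357,"z":0.009,"rx":0,"ry":0,"rz":0}
    - {"x":-0.0126,"y":-0.0357,"z":0.009,"rx":0,"ry":0,"rz":0}
    - {"x":-0.0126,"y":-0.0357,"z":0.009,"rx":0,"ry":0,"rz":0}
    - {"x":-0.0126,"y":-0.0357,"z":0.009,"rx":0,"ry":0,"rz":0}
    - {"x":-0.0126,"y":-0.0357,"z":0.009,"rx":0,"ry":0,"rz":0}

```text
time: 1.93
tool_pos: [0.4009, -0.2367, 0.0928]
ee_rot: [3.138, -0.009, -0.904]
wrist_force: [0.2, -0.5, 0.8]
width: 0.0309
```

```bash
python3 - <<'E'
from bench import robot,cams
from h import *
o=robot.get_obs();st(o);go(o,(.440,-.175,.004),-.899)
for n in("top","side"):
    s=cams.snapshot(n);print(n)
    for p in plates(s):print(p)
    save(s,n+"2.png")
E
```

```text
t 1.93 pos [ 0.4009 -0.2367  0.0928] rpy [ 3.138 -0.009 -0.904] F [ 0.2 -0.5  0.8] w 0.0309
turn deg [ 0.18 -0.54 -0.27]
after turn, shift mm [-23.9 -69.   88.8]
top
((194.8, 223.5), array([30.2, 30.8]), 694.5, array([0.4685, 0.171 ]))
((307.0, 214.4), array([24.7, 25.3]), 469.0, array([ 0.4891, -0.136 ]))
((266.0, 103.7), array([15.8, 62.2]), 314.5, array([ 0.798 , -0.0279]))
((97.5, 88.4), array([17.5, 17.7]), 229.0, array([0.8456, 0.4388]))
side
((72.6, 299.0), array([17.5, 23.8]), 304.0, array([0.8621, 0.406 ]))
((263.2, 269.9), array([28.8, 32.7]), 708.0, array([0.467, 0.17 ]))
((294.1, 181.5), array([17.1, 22.7]), 281.0, array([ 0.4877, -0.1354]))
```

jog_arm:
  series:
    - {"x":-0.008,"y":-0.023,"z":0.01,"rx":0.18,"ry":-0.54,"rz":0}
    - {"x":-0.008,"y":-0.023,"z":0.01,"rx":0,"ry":0,"rz":0}
    - {"x":-0.008,"y":-0.023,"z":0.01,"rx":0,"ry":0,"rz":0}
    - {"x":0,"y":0,"z":0.015,"rx":0,"ry":0,"rz":0}
    - {"x":0,"y":0,"z":0.015,"rx":0,"ry":0,"rz":0}
    - {"x":0,"y":0,"z":0.012,"rx":0,"ry":0,"rz":0}
    - {"x":0,"y":0,"z":0.008,"rx":0,"ry":0,"rz":0}
    - {"x":0,"y":0,"z":0,"rx":0,"ry":0,"rz":0}

```text
time: 2.7
tool_pos: [0.4437, -0.1735, 0.0117]
ee_rot: [3.141, -0.005, -0.893]
wrist_force: [-0.5, -0.4, -1.1]
width: 0.0006
```

```bash
python3 - <<'E'
from bench import robot,cams
from h import *
o=robot.get_obs();st(o);go(o,(.440,-.175,.005),-.899)
for n in("top","side"):
    s=cams.snapshot(n);save(s,n+"3.png",(150,100,350,300),3)
E
```

```text
t 2.7 pos [ 0.4437 -0.1735  0.0117] rpy [ 3.141 -0.005 -0.893] F [-0.5 -0.4 -1.1] w 0.0006
turn deg [ 0.01 -0.27  0.33]
after turn, shift mm [-1.1  3.8  6.7]
```

View pics/side3.png

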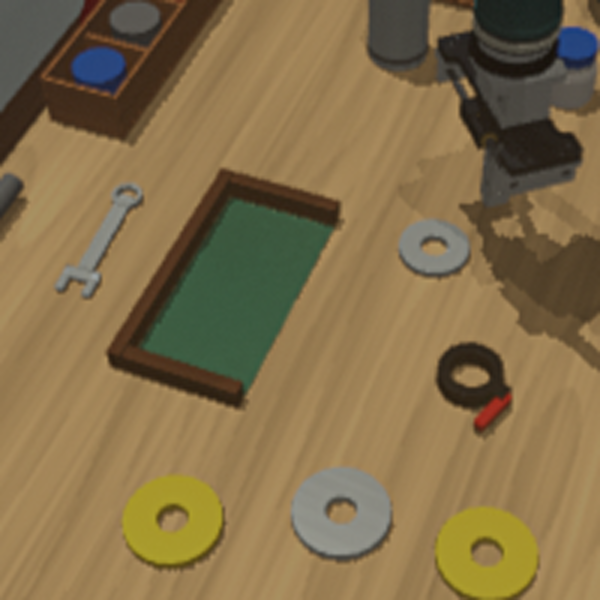

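View pics/top3.png

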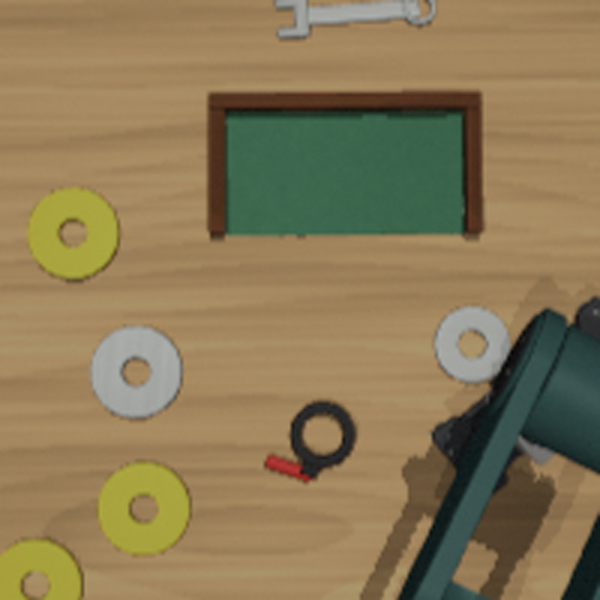

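jog_arm:
  series:
    - {"x":0,"y":0,"z":0.007,"rx":0,"ry":-0.27,"rz":0.3}
    - {"x":0,"y":-0.004,"z":0,"rx":0,"ry":0,"rz":0}
    - {"x":0,"y":-0.006,"z":0,"rx":0,"ry":0,"rz":0}
    - {"x":0,"y":-0.006,"z":0,"rx":0,"ry":0,"rz":0}
    - {"x":0,"y":-0.007,"z":0,"rx":0,"ry":0,"rz":0}
    - {"x":0,"y":-0.007,"z":0,"rx":0,"ry":0,"rz":0}
    - {"x":0,"y":-0.007,"z":0,"rx":0,"ry":0,"rz":0}
    - {"x":0,"y":-0.007,"z":0,"rx":0,"ry":0,"rz":0}
    - {"x":0,"y":-0.007,"z":0,"rx":0,"ry":0,"rz":0}
    - {"x":0,"y":-0.007,"z":0,"rx":0,"ry":0,"rz":0}
    - {"x":0,"y":-0.003,"z":0,"rx":0,"ry":0,"rz":0}

```text
time: 3.72
tool_pos: [0.5012, -0.1344, 0.0108]
ee_rot: [-3.136, -0.01, -0.9]
wrist_force: [-1.0, 0.0, 0.0]
width: 0.0003
```

```bash
python3 - <<'E'
from bench import robot,cams
from h import *
o=robot.get_obs();st(o);go(o,(.53,-.103,.005),-.899)
for n in("top","side"):
    s=cams.snapshot(n);print(n)
    for p in plates(s):print(p)
    save(s,n+"4.png",(150,100,350,300),3)
E
```

```text
t 3.72 pos [ 0.5012 -0.1344  0.0108] rpy [-3.136 -0.01  -0.9  ] F [-1.  0.  0.] w 0.0003
turn deg [-0.31 -0.59 -0.08]
after turn, shift mm [ -6.7 -42.1   5.8]
top
((194.9, 223.5), array([30.2, 30.8]), 696.5, array([0.4685, 0.171 ]))
((266.0, 103.7), array([15.8, 62.2]), 314.5, array([ 0.798 , -0.0279]))
((97.5, 88.4), array([17.5, 17.9]), 230.5, array([0.8459, 0.4388]))
side
((72.5, 298.9), array([17.8, 23.9]), 307.5, array([0.8624, 0.4059]))
((263.2, 269.9), array([28.8, 32.8]), 711.0, array([0.467 , 0.1701]))
```

View pics/side4.png

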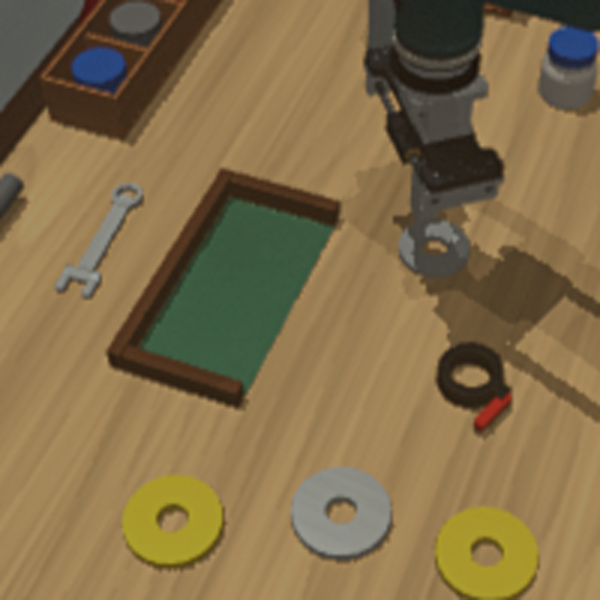

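View pics/top4.png

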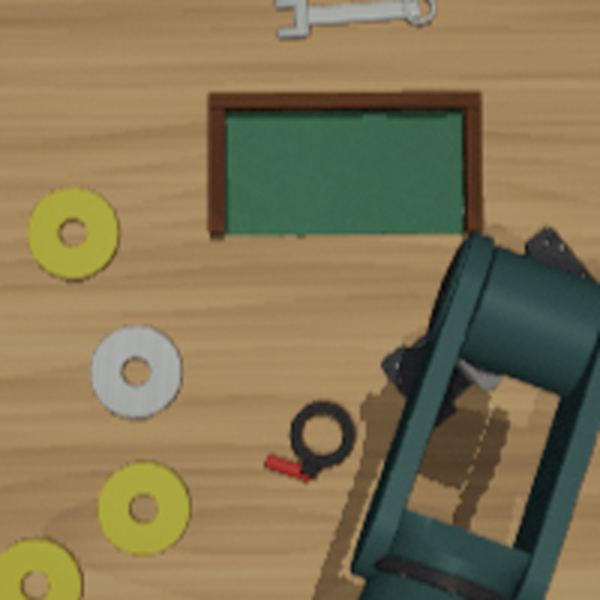

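The tip stayed at z≈11 mm, so it passed just over the small plate, and side4 (435,248) shows the plate hasn't moved. I'll back off, lower the tip and check its height before pushing again.

jog_arm:
  series:
    - {"x":0,"y":0,"z":-0.012,"rx":0,"ry":0,"rz":0}
    - {"x":0,"y":0.012,"z":-0.006,"rx":0,"ry":0,"rz":0}
    - {"x":0,"y":0.02,"z":0,"rx":0,"ry":0,"rz":0}
    - {"x":0,"y":0.02,"z":0,"rx":0,"ry":0,"rz":0}
    - {"x":0,"y":0.016,"z":0,"rx":0,"ry":0,"rz":0}
    - {"x":0,"y":0,"z":0.01,"rx":0,"ry":-0.5,"rz":0}
    - {"x":0,"y":0,"z":0.008,"rx":0,"ry":0,"rz":0}
    - {"x":0,"y":0,"z":0,"rx":0,"ry":0,"rz":0}
    - {"x":0,"y":0,"z":0,"rx":0,"ry":0,"rz":0}

```text
time: 4.57
tool_pos: [0.4433, -0.1826, 0.0154]
ee_rot: [-3.137, -0.007, -0.902]
wrist_force: [0.5, -0.2, -0.6]
width: 0.0007
```

```bash
python3 - <<'E'
from bench import robot,cams
from h import *
for n in("top","side"):
    s=cams.snapshot(n);print(n)
    for p in plates(s):print(p)
o=robot.get_obs();st(o);go(o,(.440,-.175,.004),-.899)
E
```

```text
top
((194.8, 223.4), array([30.1, 30.8]), 694.5, array([0.4686, 0.1711]))
((307.0, 214.4), array([24.8, 25.3]), 469.0, array([ 0.4892, -0.1358]))
((266.1, 103.6), array([16.2, 60.7]), 312.5, array([ 0.798 , -0.0282]))
((97.6, 88.4), array([17.4, 17.8]), 229.0, array([0.8458, 0.4386]))
side
((72.6, 299.0), array([17.6, 23.9]), 306.0, array([0.8622, 0.4061]))
((263.2, 269.9), array([28.9, 32.8]), 712.0, array([0.467, 0.17 ]))
((294.1, 181.5), array([17.1, 22.7]), 285.0, array([ 0.4877, -0.1354]))
t 4.67 pos [ 0.4434 -0.1823  0.0154] rpy [-3.137 -0.007 -0.902] F [-0.3 -0.3  0.1] w 0.0004
turn deg [-0.26 -0.38 -0.15]
after turn, shift mm [-7.9 -1.8 11.4]
```

jog_arm:
  series:
    - {"x":-0.007,"y":0,"z":0.006,"rx":-0.26,"ry":-0.38,"rz":0}
    - {"x":0,"y":0,"z":0.005,"rx":0,"ry":0,"rz":0}
    - {"x":0,"y":0,"z":0,"rx":0,"ry":0,"rz":0}
    - {"x":0,"y":0,"z":0,"rx":0,"ry":0,"rz":0}

```text
time: 5.0
tool_pos: [0.4398, -0.1749, 0.0032]
ee_rot: [3.141, 0.001, -0.899]
wrist_force: [0.1, -0.1, -0.0]
width: 0.0003
```

```bash
python3 - <<'E'
from bench import robot,cams
from h import *
o=robot.get_obs();st(o);go(o,(.489,-.136,.004),-.899)
E
```

```text
t 5.0 pos [ 0.4398 -0.1749  0.0032] rpy [ 3.141e+00  1.000e-03 -8.990e-01] F [ 0.1 -0.1 -0. ] w 0.0003
turn deg [0.01 0.07 0.02]
after turn, shift mm [  0.2 -62.7  -0.8]
```

jog_arm:
  series:
    - {"x":0,"y":-0.004,"z":0,"rx":0,"ry":0,"rz":0}
    - {"x":0,"y":-0.006,"z":0,"rx":0,"ry":0,"rz":0}
    - {"x":0,"y":-0.006,"z":0,"rx":0,"ry":0,"rz":0}
    - {"x":0,"y":-0.006,"z":0,"rx":0,"ry":0,"rz":0}
    - {"x":0,"y":-0.006,"z":0,"rx":0,"ry":0,"rz":0}

```text
time: 5.42
tool_pos: [0.4637, -0.156, 0.0033]
ee_rot: [-3.141, 0.001, -0.899]
wrist_force: [0.5, -0.5, -0.8]
width: 0.0003
```

jog_arm:
  series:
    - {"x":0,"y":-0.006,"z":0,"rx":0,"ry":0,"rz":0}
    - {"x":0,"y":-0.007,"z":0,"rx":0,"ry":0,"rz":0}
    - {"x":0,"y":-0.007,"z":0,"rx":0,"ry":0,"rz":0}
    - {"x":0,"y":-0.007,"z":0,"rx":0,"ry":0,"rz":0}
    - {"x":0,"y":-0.007,"z":0,"rx":0,"ry":0,"rz":0}
    - {"x":0,"y":-0.005,"z":0,"rx":0,"ry":0,"rz":0}

```text
time: 5.92
tool_pos: [0.4987, -0.1284, 0.0036]
ee_rot: [-3.141, 0.0, -0.898]
wrist_force: [0.5, 0.7, -0.4]
width: 0.0005
```

```bash
python3 - <<'E'
from bench import robot,cams
from h import *
for n in("top","side"):
    s=cams.snapshot(n);print(n)
    for p in plates(s):print(p)
    save(s,n+"5.png",(150,100,350,300),3)
o=robot.get_obs();st(o)
E
```

```text
top
((194.9, 223.5), array([30.2, 30.8]), 697.5, array([0.4685, 0.171 ]))
((266.1, 103.6), array([16.2, 60.7]), 312.5, array([ 0.798 , -0.0282]))
((97.6, 88.4), array([17.5, 17.8]), 231.0, array([0.8456, 0.4386]))
side
((72.5, 298.9), array([17.8, 23.9]), 309.0, array([0.8624, 0.4059]))
((263.2, 269.9), array([28.9, 32.8]), 712.0, array([0.467, 0.17 ]))
t 6.02 pos [ 0.4987 -0.1284  0.0036] rpy [-3.141  0.    -0.897] F [-0.  -0.4 -0.2] w 0.0006
```

View pics/side5.png

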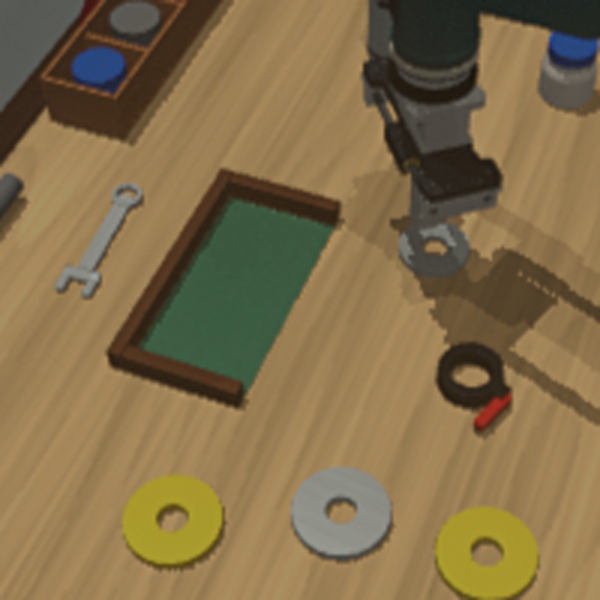

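```bash
python3 - <<'E'
from bench import robot,cams
from h import *
o=robot.get_obs();st(o)
s=cams.snapshot("side")
for z in (.0036,.02,.05,.1): 
    p=pix(s,[*o["tool_pos"][:2],z]);print(z,p.round(1),((p-[150,100])*3).round())
for dz in (0,.05,.1): print(pix(s,[.4887,-.1356,dz]).round(1))
save(s,"side6.png",(255,130,335,200),8)
s=cams.snapshot("top");p=pix(s,o["tool_pos"]);print(p)
save(s,"top6.png",(255,150,355,250),6)
E
```

```text
t 6.02 pos [ 0.4987 -0.1284  0.0036] rpy [-3.141  0.    -0.897] F [-0.  -0.4 -0.2] w 0.0006
0.0036 [289.7 183.7] [419. 251.]
0.02 [290.  179.9] [420. 240.]
0.05 [290.4 172.9] [421. 219.]
0.1 [291.3 160.5] [424. 181.]
[293.7 183.7]
[294.6 172. ]
[295.6 159.7]
[303.96394465 211.01643418]
```

View pics/side6.png

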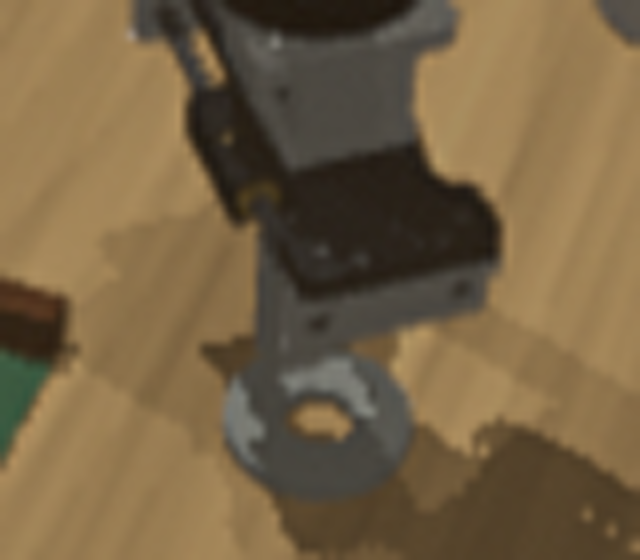

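View pics/top6.png

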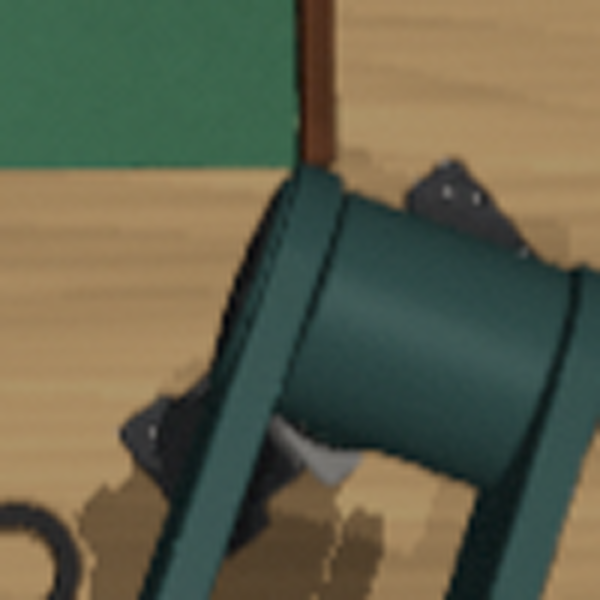

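The small plate still hasn't moved, at side px (294,182), even though the reported tip z is 3.6 mm. The fingertips seem to be above it, so I'll back off and compare the visible tip with the reported one.

jog_arm:
  series:
    - {"x":0,"y":0,"z":-0.01,"rx":0,"ry":0,"rz":0}
    - {"x":0,"y":0,"z":-0.005,"rx":0,"ry":0,"rz":0}
    - {"x":0,"y":0.02,"z":0,"rx":0,"ry":0,"rz":0}
    - {"x":0,"y":0.02,"z":0,"rx":0,"ry":0,"rz":0}
    - {"x":0,"y":0.02,"z":0,"rx":0,"ry":0,"rz":0}
    - {"x":0,"y":0.015,"z":0,"rx":0,"ry":0,"rz":0}
    - {"x":0,"y":0,"z":0.01,"rx":0,"ry":0,"rz":0}
    - {"x":0,"y":0,"z":0.004,"rx":0,"ry":0,"rz":0}
    - {"x":0,"y":0,"z":0,"rx":0,"ry":0,"rz":0}

```text
time: 6.87
tool_pos: [0.4387, -0.18, 0.0106]
ee_rot: [-3.138, -0.008, -0.901]
wrist_force: [0.4, -0.1, -0.7]
width: 0.0004
```

```bash
python3 - <<'E'
from bench import robot,cams
from h import *
o=robot.get_obs();st(o)
s=cams.snapshot("side")
for p in plates(s):print(p)
im=s["img"].copy()
c=cv2.cvtColor(im[120:200,255:355],cv2.COLOR_RGB2BGR);c=cv2.resize(c,None,fx=7,fy=7,interpolation=cv2.INTER_CUBIC)
for z,col in((o["tool_pos"][2],(0,0,255)),(.02,(0,255,0)),(.04,(255,0,0))):
    p=pix(s,[*o["tool_pos"][:2],z]);q=((p+.5-[255,120])*7).astype(int);print(z,q);cv2.circle(c,tuple(map(int,q)),3,col,-1)
cv2.imwrite("pics/side7.png",c)
E
```

```text
t 6.87 pos [ 0.4387 -0.18    0.0106] rpy [-3.138 -0.008 -0.901] F [ 0.4 -0.1 -0.7] w 0.0004
((72.5, 298.9), array([17.8, 23.7]), 306.5, array([0.8625, 0.4058]))
((263.2, 269.9), array([28.9, 32.8]), 712.0, array([0.467, 0.17 ]))
((294.1, 181.5), array([17.1, 22.7]), 286.0, array([ 0.4877, -0.1354]))
0.010569133076705789 [421 390]
0.02 [423 374]
0.04 [428 341]
```

View pics/side7.png

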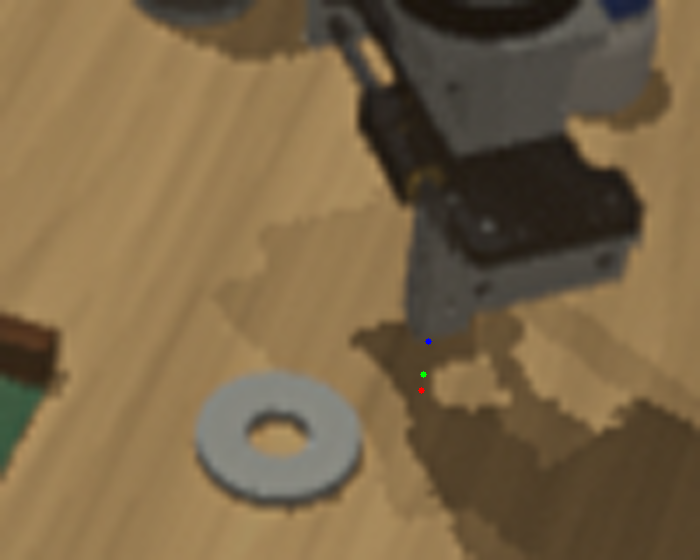

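Side view: the visible fingertip at (435,335) matches a height of about 43 mm, but the reported z is 11 mm. The real tips are therefore about 32 mm higher than reported, and the shadow agrees because it is detached from the tip. I'll lower in stages while watching the force.

jog_arm:
  series:
    - {"x":0,"y":0,"z":0.008,"rx":0,"ry":-0.4,"rz":0}
    - {"x":0,"y":0,"z":0.006,"rx":0,"ry":0,"rz":0}
    - {"x":0,"y":0,"z":0.004,"rx":0,"ry":0,"rz":0}
    - {"x":0,"y":0,"z":0,"rx":0,"ry":0,"rz":0}

```text
time: 7.25
tool_pos: [0.4405, -0.1783, -0.0094]
ee_rot: [-3.137, 0.001, -0.898]
wrist_force: [-1.3, -0.0, -0.7]
width: -0.0
```

```bash
cat > v.py <<'E'
import sys
from bench import robot,cams
from h import *
o=robot.get_obs();st(o)
s=cams.snapshot("side")
for p in plates(s):print(p[0],p[1],p[3])
l,t=int(sys.argv[2]),int(sys.argv[3])
c=cv2.cvtColor(s["img"][t:t+80,l:l+100],cv2.COLOR_RGB2BGR);c=cv2.resize(c,None,fx=7,fy=7,interpolation=cv2.INTER_CUBIC)
for z,col in((0,(0,0,255)),(.02,(0,255,0)),(.04,(255,0,0))):
    p=pix(s,[*o["tool_pos"][:2],z]);q=((p+.5-[l,t])*7).astype(int);print(z,q);cv2.circle(c,tuple(map(int,q)),3,col,-1)
cv2.imwrite("pics/%s.png"%sys.argv[1],c)
E
python3 v.py side8 255 120
```

```text
t 7.25 pos [ 0.4405 -0.1783 -0.0094] rpy [-3.137e+00  1.000e-03 -8.980e-01] F [-1.3 -0.  -0.7] w -0.0
(72.5, 299.0) [17.7 23.9] [0.8623 0.406 ]
(263.2, 269.9) [28.8 32.8] [0.467  0.1701]
(294.1, 181.5) [17.2 22.7] [ 0.4878 -0.1355]
0 [414 408]
0.02 [418 376]
0.04 [422 343]
```

View pics/side8.png

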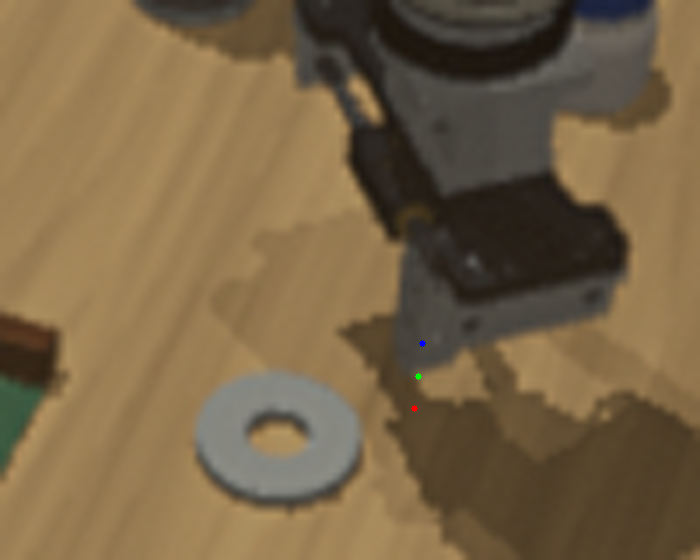

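jog_arm:
  series:
    - {"x":0,"y":0,"z":0.006,"rx":0,"ry":0,"rz":0}
    - {"x":0,"y":0,"z":0.004,"rx":0,"ry":0,"rz":0}
    - {"x":0,"y":0,"z":0.003,"rx":0,"ry":0,"rz":0}
    - {"x":0,"y":0,"z":0,"rx":0,"ry":0,"rz":0}

```text
time: 7.63
tool_pos: [0.4411, -0.178, -0.0234]
ee_rot: [-3.137, 0.0, -0.897]
wrist_force: [-1.0, 0.3, -0.4]
width: 0.0006
```

```bash
python3 v.py side9 255 120
```

```text
t 7.63 pos [ 0.4411 -0.178  -0.0234] rpy [-3.137  0.    -0.897] F [-1.   0.3 -0.4] w 0.0006
(72.5, 298.9) [17.8 23.9] [0.8624 0.4059]
(263.2, 269.9) [28.9 32.8] [0.467 0.17 ]
(294.1, 181.5) [17.2 22.7] [ 0.4878 -0.1355]
0 [412 408]
0.02 [416 376]
0.04 [421 343]
```

View pics/side9.png

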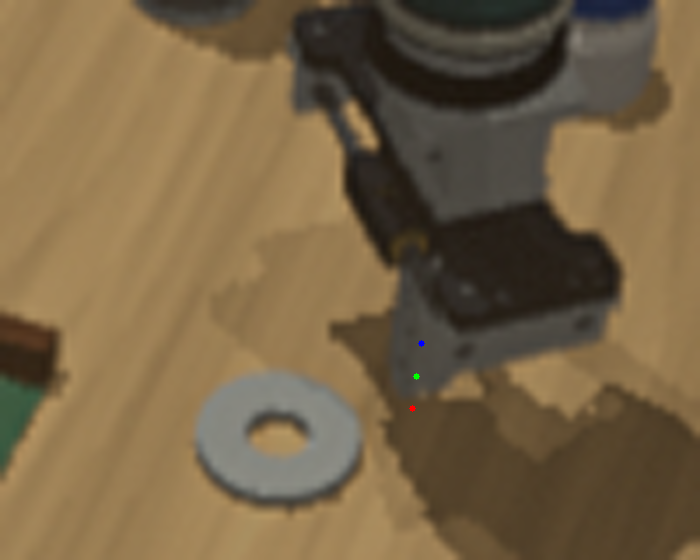

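```bash
cat > w.py <<'E'
import sys
from bench import robot,cams
from h import *
o=robot.get_obs();st(o)
M=R.from_euler('xyz',o["ee_rot"]).as_matrix()
def box(hx,hy,z0,z1,dz):
    return [o["tool_pos"]+[0,0,dz]+M@np.array([a*hx,b*hy,-z]) for z in(z0,z1) for a,b in((1,1),(1,-1),(-1,-1),(-1,1))]
for n in("side","top"):
    s=cams.snapshot(n);k=6
    p0=pix(s,o["tool_pos"]);l=int(np.clip(p0[0]-50,0,412));t=int(np.clip(p0[1]-65,0,284))
    c=cv2.cvtColor(s["img"][t:t+100,l:l+100],cv2.COLOR_RGB2BGR);c=cv2.resize(c,None,fx=k,fy=k,interpolation=cv2.INTER_CUBIC)
    raw=c.copy()
    for hx,hy,z0,z1,col in((.0125,.008,0,.04,(0,0,255)),(.0885,.0375,.097,.14,(255,0,255))):
        B=[tuple(int(x) for x in (pix(s,b)+.5-[l,t])*k) for b in box(hx,hy,z0,z1,float(sys.argv[2]))]
        for i in range(4):
            for a,b in((i,(i+1)%4),(4+i,4+(i+1)%4),(i,4+i)): cv2.line(c,B[a],B[b],col,1)
    cv2.imwrite(f"pics/{sys.argv[1]}_{n}.png",c)
E
python3 w.py a0 0.033
```

```text
t 7.68 pos [ 0.4413 -0.1781 -0.0232] rpy [-3.137  0.    -0.897] F [0.6 0.7 0.1] w 0.0003
```

View pics/a0_side.png

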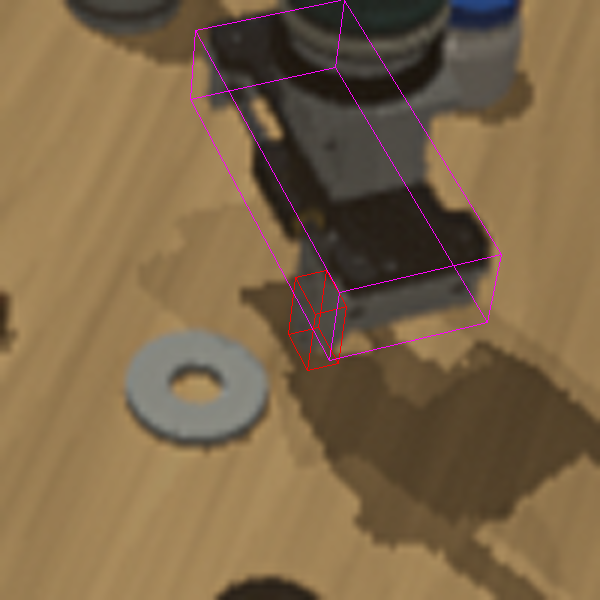

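View pics/a0_top.png

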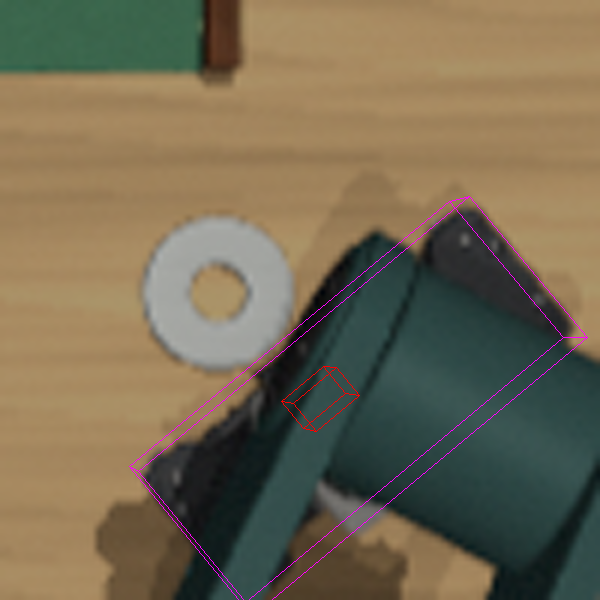

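With a +33 mm z offset the projected fingers and body match both views well, and x,y already agree. I'll treat reported z as 33 mm too low and work at reported z ≈ -0.028, checking force.

jog_arm:
  series:
    - {"x":-0.002,"y":0,"z":0.003,"rx":0,"ry":0,"rz":0}
    - {"x":0,"y":0,"z":0.002,"rx":0,"ry":0,"rz":0}
    - {"x":0,"y":0,"z":0,"rx":0,"ry":0,"rz":0}

```text
time: 8.03
tool_pos: [0.4411, -0.1771, -0.0271]
ee_rot: [-3.136, -0.003, -0.897]
wrist_force: [-0.4, 0.1, 0.5]
width: 0.0002
```

```bash
python3 w.py a1 0.033; python3 - <<'E'
from bench import robot
from h import *
o=robot.get_obs();st(o);go(o,(.489,-.136,-.028),-.899)
E
```

```text
t 8.03 pos [ 0.4411 -0.1771 -0.0271] rpy [-3.136e+00 -3.000e-03 -8.970e-01] F [-0.4  0.1  0.5] w 0.0002
t 8.13 pos [ 0.4412 -0.1772 -0.0268] rpy [-3.136e+00 -3.000e-03 -8.970e-01] F [-0.2  0.2 -0.2] w 0.0004
turn deg [-0.34 -0.18  0.12]
after turn, shift mm [ -2.4 -63.1   1.2]
```

View pics/a1_side.png

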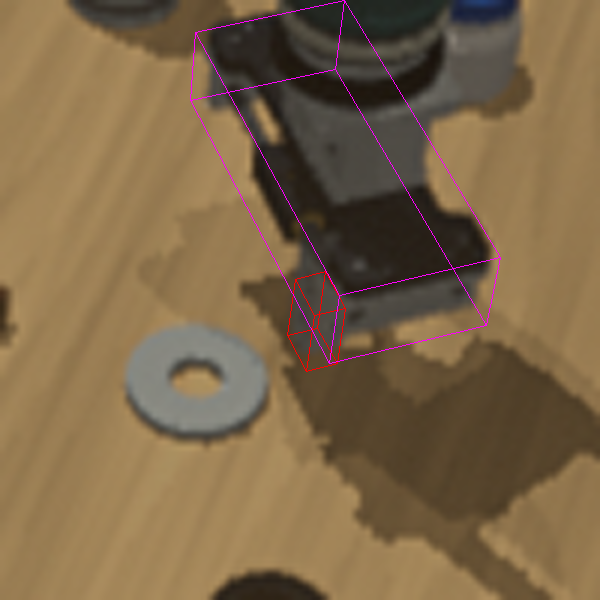

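jog_arm:
  series:
    - {"x":-0.001,"y":0,"z":0.003,"rx":-0.3,"ry":-0.2,"rz":0}
    - {"x":0,"y":0,"z":0.001,"rx":0,"ry":0,"rz":0}
    - {"x":0,"y":0,"z":0,"rx":0,"ry":0,"rz":0}

```text
time: 8.38
tool_pos: [0.4408, -0.1765, -0.0308]
ee_rot: [-3.141, -0.0, -0.897]
wrist_force: [-0.4, 0.3, -0.8]
width: 0.0007
```

jog_arm:
  series:
    - {"x":-0.001,"y":-0.005,"z":0,"rx":0,"ry":0,"rz":0}
    - {"x":-0.001,"y":-0.006,"z":0,"rx":0,"ry":0,"rz":0}
    - {"x":0,"y":-0.006,"z":0,"rx":0,"ry":0,"rz":0}
    - {"x":0,"y":-0.006,"z":0,"rx":0,"ry":0,"rz":0}
    - {"x":0,"y":-0.006,"z":0,"rx":0,"ry":0,"rz":0}
    - {"x":0,"y":-0.004,"z":0,"rx":0,"ry":0,"rz":0}

```text
time: 8.88
tool_pos: [0.4666, -0.153, -0.0311]
ee_rot: [3.14, 0.0, -0.898]
wrist_force: [-0.4, -1.0, 0.8]
width: 0.0004
```

```bash
python3 v.py side10 245 120
```

```text
t 8.88 pos [ 0.4666 -0.153  -0.0311] rpy [ 3.14   0.    -0.898] F [-0.4 -1.   0.8] w 0.0004
(72.5, 298.9) [17.8 23.9] [0.8624 0.406 ]
(263.2, 269.9) [28.9 32.8] [0.467 0.17 ]
(288.0, 183.1) [17.4 22. ] [ 0.5025 -0.1234]
0 [407 434]
0.02 [410 402]
0.04 [413 369]
```

View pics/side10.png

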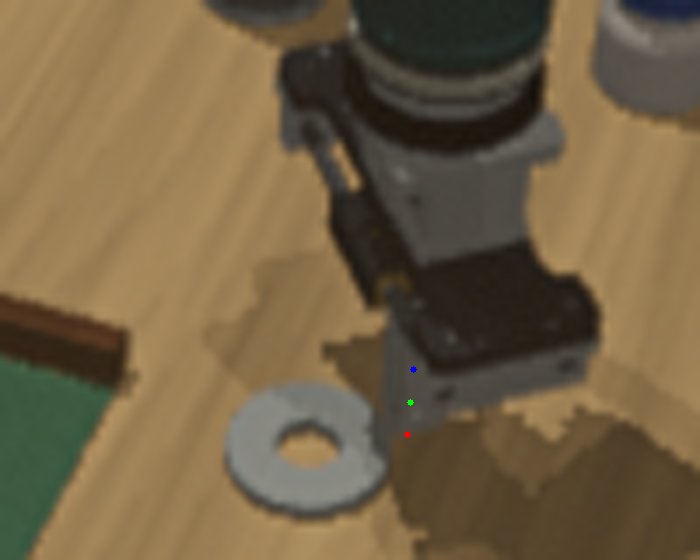

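The plate is moving as planned, now at about (0.503,-0.123). I'll continue the diagonal push.

jog_arm:
  series:
    - {"x":0,"y":-0.005,"z":0,"rx":0,"ry":0,"rz":0}
    - {"x":0,"y":-0.007,"z":0,"rx":0,"ry":0,"rz":0}
    - {"x":0,"y":-0.008,"z":0,"rx":0,"ry":0,"rz":0}
    - {"x":0,"y":-0.008,"z":0,"rx":0,"ry":0,"rz":0}
    - {"x":0,"y":-0.008,"z":0,"rx":0,"ry":0,"rz":0}
    - {"x":0,"y":-0.008,"z":0,"rx":0,"ry":0,"rz":0}
    - {"x":0,"y":-0.006,"z":0,"rx":0,"ry":0,"rz":0}
    - {"x":0,"y":-0.004,"z":0,"rx":0,"ry":0,"rz":0}

```text
time: 9.6
tool_pos: [0.5135, -0.1156, -0.0311]
ee_rot: [3.139, 0.0, -0.897]
wrist_force: [-1.3, -1.2, 1.1]
width: 0.0003
```

```bash
python3 v.py side11 235 120
```

```text
t 9.6 pos [ 0.5135 -0.1156 -0.0311] rpy [ 3.139  0.    -0.897] F [-1.3 -1.2  1.1] w 0.0003
(72.6, 298.9) [17.9 24. ] [0.8623 0.4059]
(263.2, 269.9) [28.9 32.8] [0.467 0.17 ]
(269.0, 188.6) [18. 22.] [ 0.5466 -0.0838]
0 [342 466]
0.02 [344 435]
0.04 [345 402]
```

View pics/side11.png

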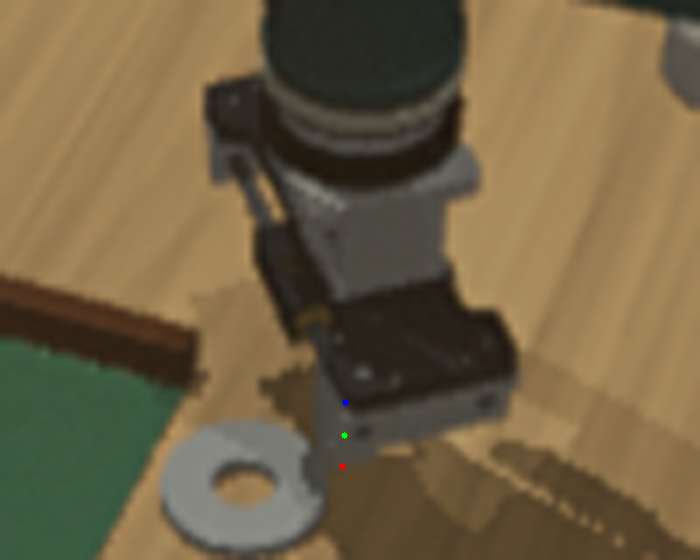

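jog_arm:
  series:
    - {"x":0,"y":0.01,"z":0,"rx":0,"ry":0,"rz":0}
    - {"x":0,"y":0.018,"z":0,"rx":0,"ry":0,"rz":0}
    - {"x":0,"y":0,"z":0,"rx":0,"ry":0,"rz":6.5}
    - {"x":0,"y":0,"z":0,"rx":0,"ry":0,"rz":6.5}
    - {"x":0,"y":0,"z":0,"rx":0,"ry":0,"rz":6.5}
    - {"x":0,"y":0,"z":0,"rx":0,"ry":0,"rz":6.5}
    - {"x":0,"y":0,"z":0,"rx":0,"ry":0,"rz":6.5}
    - {"x":0,"y":0,"z":0,"rx":0,"ry":0,"rz":6}
    - {"x":0,"y":0,"z":0,"rx":0,"ry":0,"rz":0}

```text
time: 10.4
tool_pos: [0.4882, -0.1341, -0.0317]
ee_rot: [-3.141, 0.003, -1.602]
wrist_force: [-1.3, 0.2, -0.5]
width: 0.0007
```

```bash
python3 - <<'E'
from bench import robot,cams
from h import *
for n in("top","side"):
    s=cams.snapshot(n);print(n)
    for p in plates(s):print(p[0],p[1],p[3])
o=robot.get_obs();st(o);go(o,(.488,-.084,-.030),-1.571)
E
```

```text
top
(194.8, 223.4) [30.2 30.7] [0.4685 0.1711]
(287.4, 192.1) [22.5 24.6] [ 0.5511 -0.0831]
(266.0, 103.7) [15.8 62.2] [ 0.798  -0.0279]
(97.6, 88.4) [17.4 17.9] [0.8457 0.4386]
side
(72.5, 298.9) [17.8 23.9] [0.8624 0.4059]
(263.2, 269.9) [28.9 32.8] [0.467 0.17 ]
(268.9, 188.6) [17.7 22.9] [ 0.5468 -0.0839]
t 10.5 pos [ 0.4883 -0.1341 -0.0317] rpy [-3.141e+00  3.000e-03 -1.598e+00] F [ 0.4 -0.6 -0.6] w 0.0005
turn deg [-0.03  0.15 -1.53]
after turn, shift mm [-50.1   0.3  -1.7]
```

jog_arm:
  series:
    - {"x":-0.016,"y":0,"z":-0.001,"rx":0,"ry":0,"rz":-1.5}
    - {"x":-0.018,"y":0,"z":0,"rx":0,"ry":0,"rz":0}
    - {"x":-0.016,"y":0,"z":0,"rx":0,"ry":0,"rz":0}
    - {"x":0,"y":0,"z":0,"rx":0,"ry":0,"rz":0}

```text
time: 10.83
tool_pos: [0.4881, -0.0842, -0.0305]
ee_rot: [-3.14, 0.003, -1.564]
wrist_force: [-0.4, 0.6, -0.0]
width: 0.0006
```

jog_arm:
  series:
    - {"x":0,"y":-0.005,"z":0,"rx":0,"ry":0,"rz":0}
    - {"x":0,"y":-0.006,"z":0,"rx":0,"ry":0,"rz":0}
    - {"x":0,"y":-0.006,"z":0,"rx":0,"ry":0,"rz":0}
    - {"x":0,"y":-0.007,"z":0,"rx":0,"ry":0,"rz":0}
    - {"x":0,"y":-0.008,"z":0,"rx":0,"ry":0,"rz":0}
    - {"x":0,"y":-0.008,"z":0,"rx":0,"ry":0,"rz":0}
    - {"x":0,"y":-0.008,"z":0,"rx":0,"ry":0,"rz":0}
    - {"x":0,"y":-0.008,"z":0,"rx":0,"ry":0,"rz":0}
    - {"x":0,"y":-0.006,"z":0,"rx":0,"ry":0,"rz":0}
    - {"x":0,"y":-0.004,"z":0,"rx":0,"ry":0,"rz":0}

```text
time: 11.67
tool_pos: [0.5588, -0.0871, -0.0312]
ee_rot: [3.138, 0.002, -1.561]
wrist_force: [-2.0, -0.2, 3.3]
width: 0.0003
```

```bash
python3 v.py side12 210 130
```

```text
t 11.67 pos [ 0.5588 -0.0871 -0.0312] rpy [ 3.138e+00  2.000e-03 -1.561e+00] F [-2.  -0.2  3.3] w 0.0003
(72.6, 298.9) [17.9 24. ] [0.8623 0.406 ]
(263.1, 269.9) [28.9 32.8] [0.467  0.1702]
(182.3, 180.5) [15.2 45.6] [ 0.795  -0.0228]
0 [391 416]
0.02 [391 384]
0.04 [391 351]
```

View pics/side12.png

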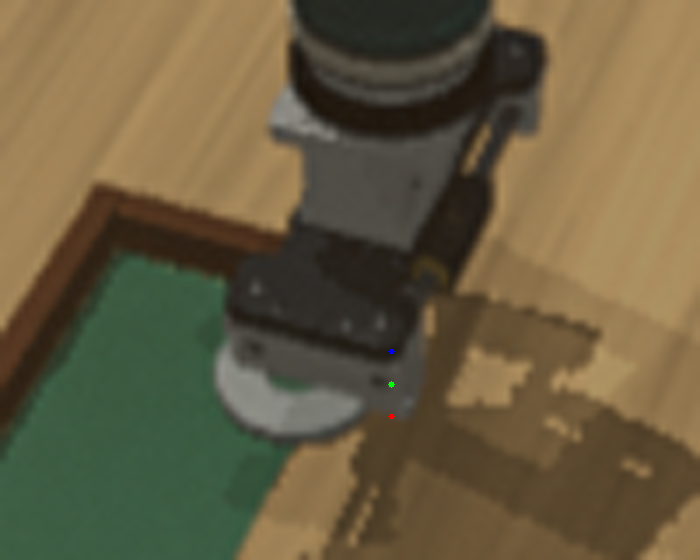

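jog_arm:
  series:
    - {"x":-0.001,"y":-0.005,"z":-0.001,"rx":0,"ry":0,"rz":-0.5}
    - {"x":0,"y":-0.007,"z":0,"rx":0,"ry":0,"rz":0}
    - {"x":0,"y":-0.008,"z":0,"rx":0,"ry":0,"rz":0}
    - {"x":0,"y":-0.008,"z":0,"rx":0,"ry":0,"rz":0}
    - {"x":0,"y":-0.008,"z":0,"rx":0,"ry":0,"rz":0}
    - {"x":0,"y":-0.006,"z":0,"rx":0,"ry":0,"rz":0}
    - {"x":0,"y":-0.004,"z":0,"rx":0,"ry":0,"rz":0}
    - {"x":0,"y":-0.003,"z":0,"rx":0,"ry":0,"rz":0}

```text
time: 12.38
tool_pos: [0.6132, -0.0846, -0.0308]
ee_rot: [3.138, 0.002, -1.551]
wrist_force: [-2.3, 0.4, 1.3]
width: 0.0005
```

```bash
python3 v.py side13 190 130
```

```text
t 12.38 pos [ 0.6132 -0.0846 -0.0308] rpy [ 3.138e+00  2.000e-03 -1.551e+00] F [-2.3  0.4  1.3] w 0.0005
(72.6, 299.0) [18. 24.] [0.8622 0.406 ]
(263.2, 269.9) [28.9 32.9] [0.467  0.1701]
(182.3, 180.5) [15.4 45.6] [ 0.7949 -0.0227]
0 [408 385]
0.02 [406 353]
0.04 [405 320]
```

View pics/side13.png

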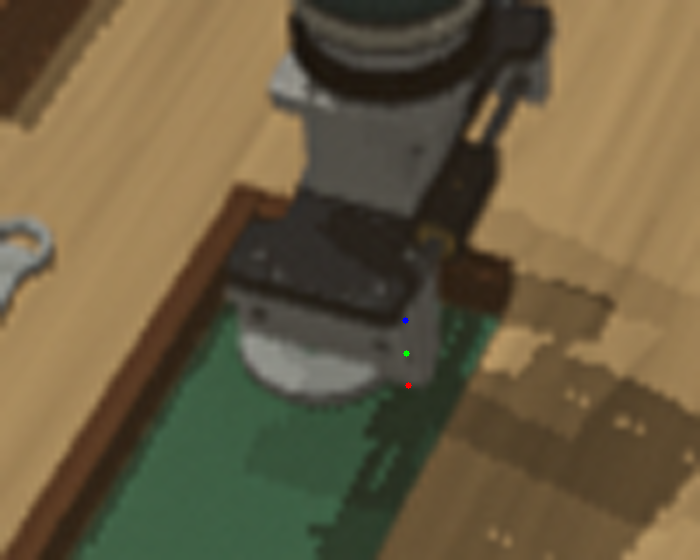

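jog_arm:
  series:
    - {"x":0,"y":0.015,"z":0,"rx":0,"ry":0,"rz":0}
    - {"x":0,"y":0.02,"z":0,"rx":0,"ry":0,"rz":0}
    - {"x":0,"y":0.02,"z":-0.02,"rx":0,"ry":0,"rz":0}
    - {"x":0,"y":0.02,"z":-0.035,"rx":0,"ry":0,"rz":0}
    - {"x":-0.03,"y":0.01,"z":-0.025,"rx":0,"ry":0,"rz":0}
    - {"x":-0.036,"y":0.01,"z":0,"rx":0,"ry":0,"rz":0}
    - {"x":-0.036,"y":0.01,"z":0,"rx":0,"ry":0,"rz":0}
    - {"x":-0.036,"y":0.01,"z":0,"rx":0,"ry":0,"rz":0}
    - {"x":-0.036,"y":0.01,"z":0,"rx":0,"ry":0,"rz":0}
    - {"x":-0.036,"y":0.01,"z":0,"rx":0,"ry":0,"rz":0}
    - {"x":-0.036,"y":0.01,"z":0,"rx":0,"ry":0,"rz":0}
    - {"x":-0.036,"y":0.01,"z":0,"rx":0,"ry":0,"rz":0}

```text
time: 13.43
tool_pos: [0.4595, 0.1984, 0.0557]
ee_rot: [-3.118, 0.003, -1.568]
wrist_force: [1.5, 0.5, -0.4]
width: 0.0003
```

jog_arm:
  series:
    - {"x":0,"y":0,"z":0,"rx":0,"ry":0,"rz":-7}
    - {"x":0,"y":0,"z":0,"rx":0,"ry":0,"rz":-7}
    - {"x":0,"y":0,"z":0,"rx":0,"ry":0,"rz":-7}
    - {"x":0,"y":0,"z":0,"rx":0,"ry":0,"rz":-7}
    - {"x":0,"y":0,"z":0,"rx":0,"ry":0,"rz":-7}
    - {"x":0,"y":0,"z":0,"rx":0,"ry":0,"rz":-7}
    - {"x":0,"y":0,"z":0,"rx":0,"ry":0,"rz":-7}
    - {"x":0,"y":0,"z":0,"rx":0,"ry":0,"rz":-7}
    - {"x":0,"y":0,"z":0,"rx":0,"ry":0,"rz":-7}
    - {"x":0,"y":0,"z":0,"rx":0,"ry":0,"rz":-7}
    - {"x":0,"y":0,"z":0,"rx":0,"ry":0,"rz":-7}
    - {"x":0,"y":0,"z":0,"rx":0,"ry":0,"rz":-7}

```text
time: 14.43
tool_pos: [0.4621, 0.2128, 0.0599]
ee_rot: [-3.122, -0.042, -0.065]
wrist_force: [-0.5, -0.6, -0.2]
width: 0.0004
```

```bash
python3 - <<'E'
from bench import robot,cams
from h import *
for n in("top","side"):
    s=cams.snapshot(n);print(n)
    for p in plates(s):print(p[0],p[1],p[3])
    save(s,n+"14.png")
o=robot.get_obs();st(o);go(o,(.441,.238,.02),.384)
E
```

```text
top
(195.1, 223.2) [29.6 30.3] [0.4691 0.1704]
(289.7, 153.4) [24.4 24.8] [ 0.6579 -0.0914]
(266.0, 103.7) [15.8 62.2] [ 0.798  -0.0279]
(97.5, 88.4) [17.3 17.9] [0.8458 0.4387]
side
(255.3, 368.4) [18.5 19.1] [0.3971 0.3987]
(72.6, 298.9) [18.1 24.2] [0.8624 0.4059]
(263.2, 269.3) [27.5 33. ] [0.4675 0.1684]
(181.8, 181.7) [13.8 49.2] [ 0.7944 -0.0182]
t 14.53 pos [0.462  0.2127 0.0599] rpy [-3.122 -0.042 -0.072] F [ 0.3 -0.3 -0.2] w 0.0009
turn deg [ -0.54  -2.62 -26.08]
after turn, shift mm [-10.  -31.3  39.9]
```

View pics/top14.png

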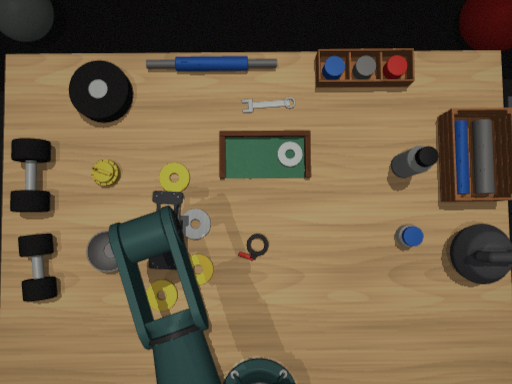

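The small plate is inside the bay at top px (290,153). Next I'll line up behind the large plate.

jog_arm:
  series:
    - {"x":0,"y":0,"z":0,"rx":-0.15,"ry":-0.7,"rz":-6.6}
    - {"x":0,"y":0,"z":0,"rx":-0.15,"ry":-0.7,"rz":-6.6}
    - {"x":0,"y":0,"z":0,"rx":-0.15,"ry":-0.7,"rz":-6.6}
    - {"x":0,"y":0,"z":0,"rx":-0.15,"ry":-0.6,"rz":-6.3}
    - {"x":-0.01,"y":-0.031,"z":0.01,"rx":0,"ry":0,"rz":0}
    - {"x":0,"y":0,"z":0.02,"rx":0,"ry":0,"rz":0}
    - {"x":0,"y":0,"z":0,"rx":0,"ry":0,"rz":0}

```text
time: 15.12
tool_pos: [0.4446, 0.2396, 0.0316]
ee_rot: [3.141, -0.008, 0.38]
wrist_force: [-0.5, 0.1, 0.1]
width: 0.0005
```

```bash
python3 - <<'E'
from bench import robot
from h import *
o=robot.get_obs();st(o);go(o,(.441,.238,-.030),.384)
E
```

```text
t 15.12 pos [0.4446 0.2396 0.0316] rpy [ 3.141 -0.008  0.38 ] F [-0.5  0.1  0.1] w 0.0005
turn deg [ 0.02 -0.44 -0.25]
after turn, shift mm [-4.   0.1 61.6]
```

jog_arm:
  series:
    - {"x":-0.004,"y":0,"z":0.018,"rx":0,"ry":-0.4,"rz":0}
    - {"x":0,"y":0,"z":0.018,"rx":0,"ry":0,"rz":0}
    - {"x":0,"y":0,"z":0.012,"rx":0,"ry":0,"rz":0}
    - {"x":0,"y":0,"z":0.006,"rx":0,"ry":0,"rz":0}
    - {"x":0,"y":0,"z":0.003,"rx":0,"ry":0,"rz":0}
    - {"x":0,"y":0,"z":0,"rx":0,"ry":0,"rz":0}

```text
time: 15.62
tool_pos: [0.4447, 0.2395, -0.023]
ee_rot: [-3.141, -0.009, 0.365]
wrist_force: [-0.8, 0.3, 0.4]
width: 0.0005
```

```bash
python3 v.py side15 220 230; python3 - <<'E'
from bench import robot
from h import *
o=robot.get_obs();go(o,(.468,.1708,-.030),.384)
E
```

```text
t 15.62 pos [ 0.4447  0.2395 -0.023 ] rpy [-3.141 -0.009  0.365] F [-0.8  0.3  0.4] w 0.0005
(255.2, 368.3) [18.2 19.1] [0.3973 0.3987]
(72.6, 298.9) [18.1 24.2] [0.8624 0.4059]
(233.3, 176.4) [16.8 19.3] [ 0.6617 -0.0907]
(182.3, 180.5) [15.4 45.6] [ 0.7949 -0.0227]
0 [293 484]
0.02 [293 458]
0.04 [293 430]
turn deg [-0.02 -0.55 -1.05]
after turn, shift mm [-4.6 72.4  7.6]
```

View pics/side15.png

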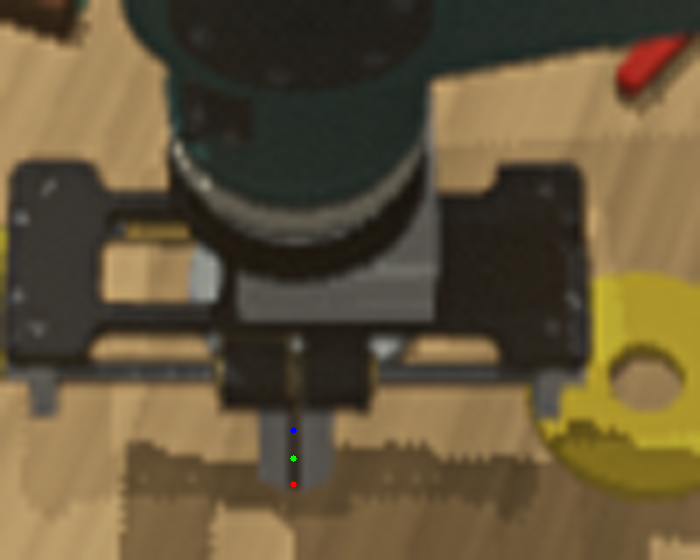

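jog_arm:
  series:
    - {"x":-0.004,"y":0,"z":0.004,"rx":0,"ry":-0.5,"rz":-1}
    - {"x":0,"y":0,"z":0.003,"rx":0,"ry":0,"rz":0}
    - {"x":0,"y":0,"z":0,"rx":0,"ry":0,"rz":0}

```text
time: 15.92
tool_pos: [0.4434, 0.2388, -0.0272]
ee_rot: [-3.141, -0.005, 0.383]
wrist_force: [-0.3, -0.0, -0.1]
width: 0.0007
```

```bash
python3 - <<'E'
from bench import robot
from h import *
o=robot.get_obs();st(o);go(o,(.468,.1708,-.030),.384)
E
```

```text
t 15.92 pos [ 0.4434  0.2388 -0.0272] rpy [-3.141 -0.005  0.383] F [-0.3 -0.  -0.1] w 0.0007
turn deg [-0.02 -0.29 -0.04]
after turn, shift mm [-2.6 72.2  2.8]
```

jog_arm:
  series:
    - {"x":-0.002,"y":0.002,"z":0.002,"rx":0,"ry":-0.3,"rz":0}
    - {"x":-0.001,"y":0.006,"z":0.001,"rx":0,"ry":0,"rz":0}
    - {"x":0,"y":0.006,"z":0,"rx":0,"ry":0,"rz":0}
    - {"x":0,"y":0.006,"z":0,"rx":0,"ry":0,"rz":0}
    - {"x":0,"y":0.006,"z":0,"rx":0,"ry":0,"rz":0}
    - {"x":0,"y":0.006,"z":0,"rx":0,"ry":0,"rz":0}
    - {"x":0,"y":0.006,"z":0,"rx":0,"ry":0,"rz":0}
    - {"x":0,"y":0.007,"z":0,"rx":0,"ry":0,"rz":0}
    - {"x":0,"y":0.008,"z":0,"rx":0,"ry":0,"rz":0}
    - {"x":0,"y":0.006,"z":0,"rx":0,"ry":0,"rz":0}

```text
time: 16.75
tool_pos: [0.4644, 0.1802, -0.0294]
ee_rot: [-3.136, -0.002, 0.384]
wrist_force: [-1.3, 1.5, 0.0]
width: 0.0003
```

```bash
cat > z.py <<'E'
import sys
from bench import robot,cams
from h import *
o=robot.get_obs();st(o)
for n in("top","side"):
    s=cams.snapshot(n);print(n)
    for p in plates(s):print(p[0],p[1],p[3])
    p=pix(s,[*o["tool_pos"][:2],.005]);l=int(np.clip(p[0]-50,0,412));t=int(np.clip(p[1]-40,0,304))
    save(s,f"{sys.argv[1]}_{n}.png",(l,t,l+100,t+80),6);print(l,t)
E
python3 z.py b1; cd pics; python3 -c "
import cv2;cv2.imwrite('b1.png',cv2.vconcat([cv2.imread('b1_top.png'),cv2.imread('b1_side.png')])[:, :][::1][:960]) "; python3 -c "
import cv2;a=cv2.imread('b1.png');cv2.imwrite('b1.png',cv2.resize(a,(375,600)))"
```

```text
t 16.75 pos [ 0.4644  0.1802 -0.0294] rpy [-3.136e+00 -2.000e-03  3.840e-01] F [-1.3  1.5  0. ] w 0.0003
top
(209.3, 218.3) [28. 30.] [0.482  0.1314]
(289.7, 153.4) [24.4 24.8] [ 0.6579 -0.0914]
(266.0, 103.7) [15.8 62. ] [ 0.798  -0.0278]
(97.6, 88.4) [17.4 17.9] [0.8457 0.4386]
141 185
side
(255.2, 368.4) [18.3 19. ] [0.3972 0.3987]
(72.6, 298.9) [18.1 24.2] [0.8624 0.4059]
(233.3, 176.6) [17.5 19. ] [ 0.6614 -0.0899]
(182.3, 180.5) [15.3 45.7] [ 0.7949 -0.0227]
212 234
```

View pics/b1.png

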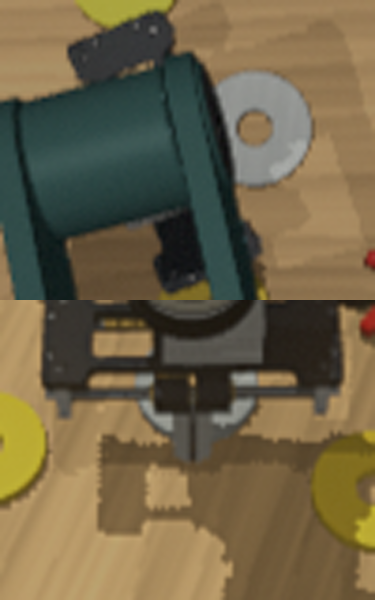

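jog_arm:
  series:
    - {"x":0,"y":0.005,"z":0,"rx":0,"ry":0,"rz":0}
    - {"x":0,"y":0.007,"z":0,"rx":0,"ry":0,"rz":0}
    - {"x":0,"y":0.008,"z":0,"rx":0,"ry":0,"rz":0}
    - {"x":0,"y":0.008,"z":0,"rx":0,"ry":0,"rz":0}
    - {"x":0,"y":0.008,"z":0,"rx":0,"ry":0,"rz":0}
    - {"x":0,"y":0.008,"z":0,"rx":0,"ry":0,"rz":0}
    - {"x":0,"y":0.006,"z":0,"rx":0,"ry":0,"rz":0}
    - {"x":0,"y":0.004,"z":0,"rx":0,"ry":0,"rz":0}

```text
time: 17.52
tool_pos: [0.4862, 0.126, -0.0295]
ee_rot: [-3.135, -0.002, 0.383]
wrist_force: [-1.3, 3.1, 1.0]
width: 0.0007
```

```bash
python3 z.py b2
```

```text
t 17.52 pos [ 0.4862  0.126  -0.0295] rpy [-3.135e+00 -2.000e-03  3.830e-01] F [-1.3  3.1  1. ] w 0.0007
top
(230.9, 210.6) [24.4 29.2] [0.5024 0.0724]
(289.7, 153.4) [24.4 24.7] [ 0.6579 -0.0914]
(266.0, 103.7) [15.8 62. ] [ 0.798  -0.0278]
(97.5, 88.4) [17.5 17.7] [0.8456 0.4388]
161 176
side
(255.2, 368.3) [18.2 19.1] [0.3973 0.3987]
(72.6, 298.9) [18.1 24.2] [0.8624 0.4059]
(182.3, 180.5) [15.4 45.6] [ 0.7949 -0.0227]
212 214
```

View pics/b2_top.png

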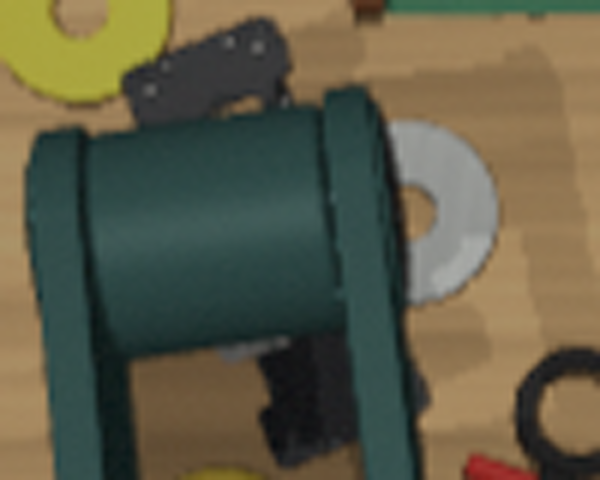

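jog_arm:
  series:
    - {"x":0,"y":0.005,"z":0,"rx":0,"ry":0,"rz":0}
    - {"x":0,"y":0.007,"z":0,"rx":0,"ry":0,"rz":0}
    - {"x":0,"y":0.008,"z":0,"rx":0,"ry":0,"rz":0}
    - {"x":0,"y":0.008,"z":0,"rx":0,"ry":0,"rz":0}
    - {"x":0,"y":0.008,"z":0,"rx":0,"ry":0,"rz":0}
    - {"x":0,"y":0.006,"z":0,"rx":0,"ry":0,"rz":0}
    - {"x":0,"y":0.004,"z":0,"rx":0,"ry":0,"rz":0}
    - {"x":0,"y":0.002,"z":0,"rx":0,"ry":0,"rz":0}
    - {"x":0,"y":-0.012,"z":0,"rx":0,"ry":0,"rz":0}
    - {"x":0,"y":-0.02,"z":0,"rx":0,"ry":0,"rz":0}
    - {"x":0,"y":-0.02,"z":0,"rx":0,"ry":0,"rz":0}
    - {"x":0,"y":-0.02,"z":-0.02,"rx":0,"ry":0,"rz":0}

```text
time: 18.62
tool_pos: [0.4764, 0.1406, -0.0134]
ee_rot: [-3.139, 0.007, 0.376]
wrist_force: [-0.3, 0.4, 0.4]
width: 0.0005
```

```bash
python3 z.py b3
```

```text
t 18.62 pos [ 0.4764  0.1406 -0.0134] rpy [-3.139  0.007  0.376] F [-0.3  0.4  0.4] w 0.0005
top
(246.3, 203.9) [29.8 30.4] [0.52   0.0301]
(289.7, 153.5) [24.4 24.8] [ 0.6579 -0.0914]
(266.1, 103.6) [16.2 60.7] [ 0.798  -0.0282]
(97.6, 88.4) [17.4 17.9] [0.8457 0.4386]
156 180
side
(255.2, 368.4) [18.3 19.1] [0.3972 0.3987]
(72.6, 298.9) [18.1 24.2] [0.8624 0.4059]
(182.3, 180.5) [15.4 45.6] [ 0.7949 -0.0227]
213 220
```

View pics/b3_top.png

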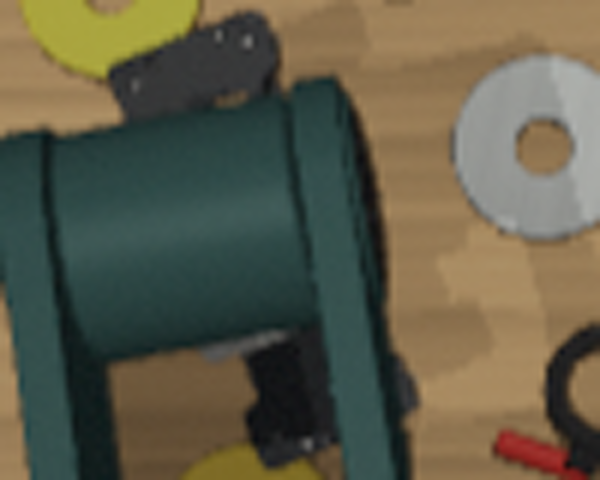

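jog_arm:
  series:
    - {"x":0,"y":0,"z":-0.03,"rx":0,"ry":0,"rz":-3}
    - {"x":0,"y":0,"z":-0.02,"rx":0,"ry":0,"rz":-6.6}
    - {"x":0,"y":0,"z":0,"rx":0,"ry":0,"rz":-7}
    - {"x":0,"y":0,"z":0,"rx":0,"ry":0,"rz":-7}
    - {"x":0,"y":0,"z":0,"rx":0,"ry":0,"rz":-7}
    - {"x":0,"y":0,"z":0,"rx":0,"ry":0,"rz":-7}
    - {"x":0,"y":0,"z":0,"rx":0,"ry":0,"rz":-7}
    - {"x":0,"y":0,"z":0,"rx":0,"ry":0,"rz":-7}
    - {"x":0,"y":0,"z":0,"rx":0,"ry":0,"rz":-7}
    - {"x":0,"y":0,"z":0,"rx":0,"ry":0,"rz":-7}
    - {"x":0,"y":0,"z":0,"rx":0,"ry":0,"rz":-3}

```text
time: 19.63
tool_pos: [0.4836, 0.136, 0.041]
ee_rot: [3.129, 0.014, 1.614]
wrist_force: [0.7, 0.1, -0.2]
width: 0.0007
```

```bash
python3 - <<'E'
from bench import robot
from h import *
o=robot.get_obs();st(o);go(o,(.4605,.030,-.030),1.571)
E
```

```text
t 19.63 pos [0.4836 0.136  0.041 ] rpy [3.129 0.014 1.614] F [ 0.7  0.1 -0.2] w 0.0007
turn deg [0.73 0.76 2.44]
after turn, shift mm [-106.   -23.1   71. ]
```

jog_arm:
  series:
    - {"x":0,"y":0,"z":0,"rx":0.7,"ry":0.8,"rz":2.4}
    - {"x":-0.03,"y":-0.007,"z":0,"rx":0,"ry":0,"rz":0}
    - {"x":-0.03,"y":-0.007,"z":0,"rx":0,"ry":0,"rz":0}
    - {"x":-0.03,"y":-0.006,"z":0,"rx":0,"ry":0,"rz":0}
    - {"x":-0.016,"y":-0.003,"z":0,"rx":0,"ry":0,"rz":0}
    - {"x":0,"y":0,"z":0,"rx":0,"ry":0,"rz":0}

```text
time: 20.13
tool_pos: [0.4602, 0.0236, 0.0382]
ee_rot: [-3.14, 0.002, 1.556]
wrist_force: [0.0, 0.2, 0.5]
width: 0.0006
```

```bash
python3 - <<'E'
from bench import robot
from h import *
o=robot.get_obs();st(o);go(o,(.4605,.030,-.030),1.571)
E
```

```text
t 20.13 pos [0.4602 0.0236 0.0382] rpy [-3.140e+00  2.000e-03  1.556e+00] F [0.  0.2 0.5] w 0.0006
turn deg [-0.07  0.12 -0.84]
after turn, shift mm [ 6.4  0.3 68.2]
```

jog_arm:
  series:
    - {"x":0.006,"y":0,"z":0.015,"rx":0,"ry":0.1,"rz":-0.8}
    - {"x":0,"y":0,"z":0.018,"rx":0,"ry":0,"rz":0}
    - {"x":0,"y":0,"z":0.014,"rx":0,"ry":0,"rz":0}
    - {"x":0,"y":0,"z":0.008,"rx":0,"ry":0,"rz":0}
    - {"x":0,"y":0,"z":0.004,"rx":0,"ry":0,"rz":0}
    - {"x":0,"y":0,"z":0.002,"rx":0,"ry":0,"rz":0}
    - {"x":0,"y":0,"z":0,"rx":0,"ry":0,"rz":0}

```text
time: 20.72
tool_pos: [0.4633, 0.0289, -0.0248]
ee_rot: [3.139, -0.001, 1.552]
wrist_force: [-0.2, 0.7, 0.6]
width: 0.0003
```

```bash
python3 v.py side16 210 180; python3 - <<'E'
from bench import robot
from h import *
o=robot.get_obs();go(o,(.520,.030,-.030),1.571)
E
```

```text
t 20.72 pos [ 0.4633  0.0289 -0.0248] rpy [ 3.139e+00 -1.000e-03  1.552e+00] F [-0.2  0.7  0.6] w 0.0003
(72.6, 298.9) [18.1 23.9] [0.8623 0.4059]
(263.4, 221.6) [23.7 28.7] [0.5198 0.0314]
(235.2, 176.8) [16.9 23. ] [ 0.6558 -0.0912]
(182.3, 180.5) [15.4 45.6] [ 0.7949 -0.0227]
0 [516 347]
0.02 [518 317]
0.04 [519 285]
turn deg [ 0.2  -0.04 -1.06]
after turn, shift mm [ 1.1 56.4  5.6]
```

View pics/side16.png

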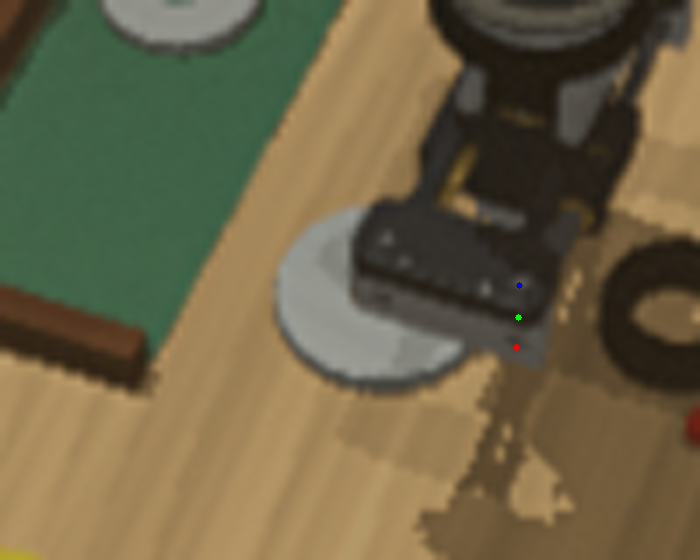

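jog_arm:
  series:
    - {"x":0.001,"y":0,"z":0.004,"rx":0.2,"ry":0,"rz":-1}
    - {"x":0,"y":0,"z":0.001,"rx":0,"ry":0,"rz":0}
    - {"x":0,"y":0.004,"z":0,"rx":0,"ry":0,"rz":0}
    - {"x":0,"y":0.005,"z":0,"rx":0,"ry":0,"rz":0}
    - {"x":0,"y":0.006,"z":0,"rx":0,"ry":0,"rz":0}
    - {"x":0,"y":0.008,"z":0,"rx":0,"ry":0,"rz":0}
    - {"x":0,"y":0.008,"z":0,"rx":0,"ry":0,"rz":0}
    - {"x":0,"y":0.008,"z":0,"rx":0,"ry":0,"rz":0}
    - {"x":0,"y":0.006,"z":0,"rx":0,"ry":0,"rz":0}
    - {"x":0,"y":0.004,"z":0,"rx":0,"ry":0,"rz":0}

```text
time: 21.6
tool_pos: [0.516, 0.0303, -0.0282]
ee_rot: [-3.138, -0.0, 1.572]
wrist_force: [-2.2, -0.9, 0.8]
width: 0.0007
```

```bash
python3 v.py side17 195 170
```

```text
t 21.6 pos [ 0.516   0.0303 -0.0282] rpy [-3.138 -0.     1.572] F [-2.2 -0.9  0.8] w 0.0007
(72.5, 298.9) [18.1 24. ] [0.8624 0.4059]
(247.4, 215.9) [24.8 30.1] [0.5674 0.0288]
(235.2, 176.8) [16.9 23. ] [ 0.6558 -0.0912]
(182.3, 180.5) [15.4 45.6] [ 0.7949 -0.0227]
0 [491 380]
0.02 [491 349]
0.04 [491 318]
```

View pics/side17.png

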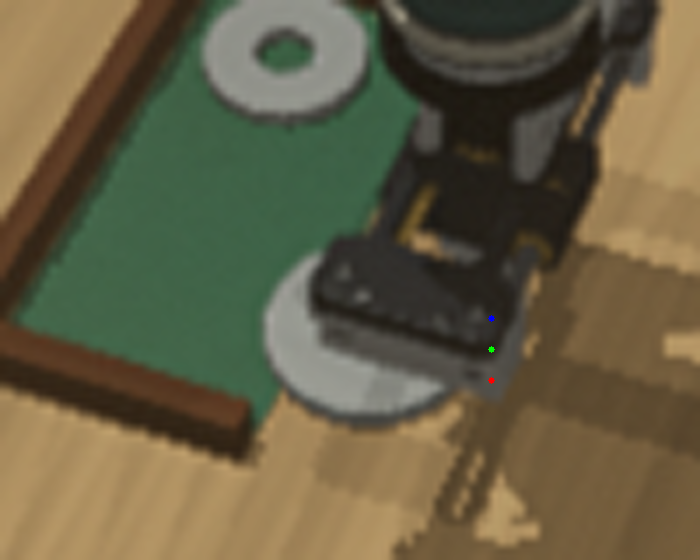

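jog_arm:
  series:
    - {"x":0,"y":0.005,"z":0,"rx":0,"ry":0,"rz":0}
    - {"x":0,"y":0.007,"z":0,"rx":0,"ry":0,"rz":0}
    - {"x":0,"y":0.008,"z":0,"rx":0,"ry":0,"rz":0}
    - {"x":0,"y":0.008,"z":0,"rx":0,"ry":0,"rz":0}
    - {"x":0,"y":0.008,"z":0,"rx":0,"ry":0,"rz":0}
    - {"x":0,"y":0.008,"z":0,"rx":0,"ry":0,"rz":0}
    - {"x":0,"y":0.006,"z":0,"rx":0,"ry":0,"rz":0}
    - {"x":0,"y":0.004,"z":0,"rx":0,"ry":0,"rz":0}

```text
time: 22.32
tool_pos: [0.5759, 0.0302, -0.0283]
ee_rot: [-3.138, -0.0, 1.571]
wrist_force: [-3.8, -0.7, 0.9]
width: 0.0009
```

```bash
python3 v.py side18 180 160
```

```text
t 22.32 pos [ 0.5759  0.0302 -0.0283] rpy [-3.138 -0.     1.571] F [-3.8 -0.7  0.9] w 0.0009
(72.5, 298.9) [18.1 24. ] [0.8624 0.4059]
(225.5, 212.0) [21.  26.9] [0.6288 0.038 ]
(182.3, 180.5) [15.4 45.6] [ 0.7949 -0.0227]
0 [455 406]
0.02 [453 375]
0.04 [451 343]
```

View pics/side18.png

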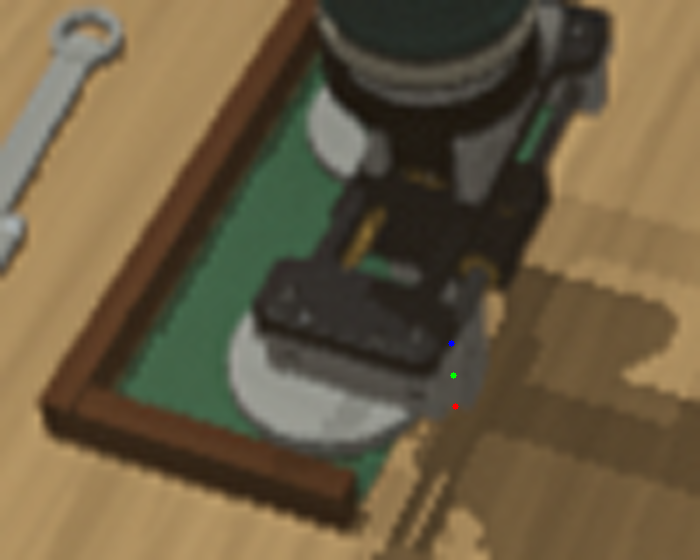

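jog_arm:
  series:
    - {"x":0,"y":0.005,"z":0,"rx":0,"ry":0,"rz":0}
    - {"x":0,"y":0.006,"z":0,"rx":0,"ry":0,"rz":0}
    - {"x":0,"y":0.006,"z":0,"rx":0,"ry":0,"rz":0}
    - {"x":0,"y":0.005,"z":0,"rx":0,"ry":0,"rz":0}
    - {"x":0,"y":0.003,"z":0,"rx":0,"ry":0,"rz":0}
    - {"x":0,"y":-0.01,"z":0,"rx":0,"ry":0,"rz":0}
    - {"x":0,"y":-0.02,"z":0,"rx":0,"ry":0,"rz":0}
    - {"x":0,"y":-0.03,"z":-0.02,"rx":0,"ry":0,"rz":0}
    - {"x":0,"y":-0.03,"z":-0.03,"rx":0,"ry":0,"rz":0}
    - {"x":0,"y":-0.03,"z":-0.03,"rx":0,"ry":0,"rz":0}
    - {"x":0,"y":-0.03,"z":-0.03,"rx":0,"ry":0,"rz":0}
    - {"x":0,"y":-0.02,"z":-0.02,"rx":0,"ry":0,"rz":0}

```text
time: 23.37
tool_pos: [0.4311, 0.0303, 0.0961]
ee_rot: [-3.139, -0.002, 1.571]
wrist_force: [0.8, 0.7, -0.2]
width: 0.0006
```

```bash
python3 - <<'E'
from bench import robot,cams
from h import *
o=robot.get_obs();st(o)
for n in("top","side"):
    s=cams.snapshot(n);print(n)
    for p in plates(s):print(p[0],p[1],p[3])
    save(s,n+"20.png",(190,110,340,220),5 if 0 else 4)
    save(s,n+"20f.png")
    for t in "bottle timer bowl jar collar wrench".split():
        print(t,[(d["bbox"],round(d["p"],2)) for d in cams.look_for(t,s)][:1])
E
```

```text
t 23.37 pos [0.4311 0.0303 0.0961] rpy [-3.139e+00 -2.000e-03  1.571e+00] F [ 0.8  0.7 -0.2] w 0.0006
top
(289.7, 153.4) [24.4 24.7] [ 0.6579 -0.0914]
(243.8, 154.6) [29.6 29.9] [0.6563 0.0354]
(266.1, 103.6) [16.2 60.7] [ 0.798  -0.0282]
(97.5, 88.3) [17.1 17.7] [0.846  0.4388]
bottle [([388.7, 143.8, 49.3, 34.7], 0.78)]
timer [([92.7, 159.0, 25.2, 24.1], 0.58)]
bowl [([278.3, 141.9, 25.7, 28.4], 0.56)]
jar [([397.0, 224.4, 25.0, 23.6], 0.74)]
collar [([218.5, 130.8, 92.6, 48.1], 0.69)]
wrench [([244.0, 95.5, 49.0, 16.0], 0.77)]
side
(72.6, 298.9) [17.9 24. ] [0.8623 0.406 ]
(217.6, 208.4) [23.1 29.6] [0.6545 0.0344]
(235.2, 176.9) [16.9 22.9] [ 0.6556 -0.0911]
(182.3, 180.5) [15.2 45.6] [ 0.795  -0.0228]
bottle [([273.1, 58.1, 19.7, 66.6], 0.71)]
timer [([150.2, 322.3, 31.7, 34.7], 0.57)]
bowl [([228.2, 336.2, 56.6, 47.4], 0.65)]
jar [([330.2, 124.9, 16.3, 10.2], 0.67)]
collar [([203.2, 199.5, 31.0, 22.4], 0.56)]
wrench [([169.3, 162.0, 29.0, 37.2], 0.77)]
```

View pics/top20.png

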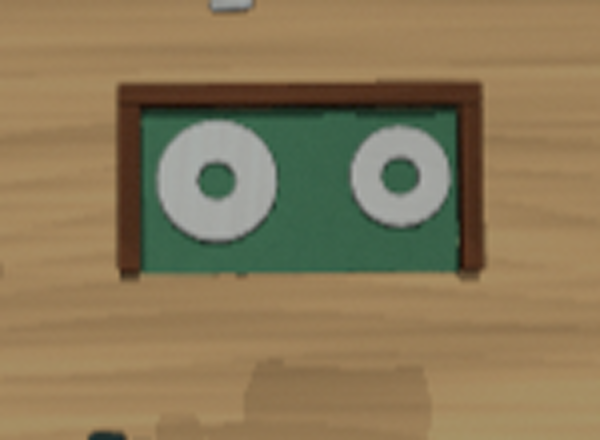

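View pics/side20f.png

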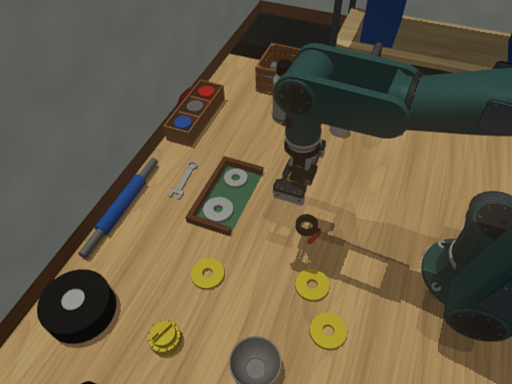

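The final views show both plates flat inside the bay: large at top px (244,155), small at (290,153), each with a clear gap to the mouth. The collar at side px (307,225) and the other bystanders are where they started, and the gripper is clear in the air.

```bash
python3 - <<'E'
from bench import ticket
print(ticket.close_job())
E
```

```text
the job is handed in; nothing more can be done
None
```

I swept both chrome plates into the bay with closed fingers, each with a diagonal push and then a straight one, and handed the job in at about 23.5 s of the 64 s allowed.

**Plates:** the last check put both flat and at rest, well inside the limits and clear of the mouth. Positions are in the bay's frame, and the two cameras agree to about 2 mm:

| Plate | x (mm) | y (mm) |
|---|---|---|
| Large | about +9 | about +57 |
| Small | about +11 | about -69 |

**Bystanders:** bottle, timer, jar and wrench were found where they began. The networks' last top-view bowl box and both collar boxes landed on the plates or the bay. The pictures show the collar in its original place, and the bowl matches in the side view. The gripper ended raised and touching nothing.

**What disagreed:** the reported tool height was about 33 mm lower than the fingertips seen in the pictures. Because of this, my first two pushes passed over the small plate without moving it. I confirmed the offset by projecting the gripper outline into both views, then worked at a reported height of about -0.03 m. The wrist force stayed at about 4 N or less in every reading.

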